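# Load the drilling jig and screw its clamp down tight

### The job

Make the round drilling jig ready for drilling: take any timber offcut that lies on it away into the plywood tray, then set every wooden handle blank down in a nest of its own, fully home, with its rounded end towards the centre of the jig. Then swing the three-armed clamp by its pin anticlockwise to its stop, so that its arms lie over the nests, and screw the wing nut down clockwise until it stops tight and the clamp holds all the blanks; leave the loose steel collar and the ball bearing beside the work where they are.

Things in the scene. Friction and masses are not known exactly. Their poses are not given: they have to be found in the camera images.
- jig: drilling jig, fixed to the worktop: dark round steel plate 224 mm in diameter, 10 mm thick, origin at the centre of its underside, z up. On it three low aluminium nests 120 degrees apart (see nest0), and at the centre a captive three-armed clamp with a wing nut on top. x points from the centre to nest0.
- nest0 (a point): centre of the floor of nest 0, 10 mm above the worktop and 70 mm from the jig's centre at 0 degrees anticlockwise from the jig's x (its axes are the jig's own). The pocket is 63.5 mm long (along the radius) and 43.5 mm wide; its end nearest the centre is closed by two slanting walls that only the rounded end of a blank fits, its outer end is square; walls 5 mm thick, 12 mm high (22 mm above the worktop). Any blank fits any nest.
- nest1 (a point): centre of the floor of nest 1, 10 mm above the worktop and 70 mm from the jig's centre at 120 degrees anticlockwise from the jig's x (its axes are the jig's own). The pocket is 63.5 mm long (along the radius) and 43.5 mm wide; its end nearest the centre is closed by two slanting walls that only the rounded end of a blank fits, its outer end is square; walls 5 mm thick, 12 mm high (22 mm above the worktop). Any blank fits any nest.
- nest2 (a point): centre of the floor of nest 2, 10 mm above the worktop and 70 mm from the jig's centre at 240 degrees anticlockwise from the jig's x (its axes are the jig's own). The pocket is 63.5 mm long (along the radius) and 43.5 mm wide; its end nearest the centre is closed by two slanting walls that only the rounded end of a blank fits, its outer end is square; walls 5 mm thick, 12 mm high (22 mm above the worktop). Any blank fits any nest.
- blank0_mid (a point): pale wooden handle blank, 60 mm long, 40 mm wide, 46 mm high, upright on the worktop; one end is a half round (radius 20 mm), the other is square; this point is its centre, half-way up, x points along it to the rounded end, z up. Its sides are flat and parallel from the square end (x = -30 mm) to x = +10 mm. May be absent (2 or 3 are there).
- blank1_mid (a point): pale wooden handle blank, 60 mm long, 40 mm wide, 46 mm high, upright on the worktop; one end is a half round (radius 20 mm), the other is square; this point is its centre, half-way up, x points along it to the rounded end, z up. Its sides are flat and parallel from the square end (x = -30 mm) to x = +10 mm. May be absent (2 or 3 are there).
- blank2_mid (a point): pale wooden handle blank, 60 mm long, 40 mm wide, 46 mm high, upright on the worktop; one end is a half round (radius 20 mm), the other is square; this point is its centre, half-way up, x points along it to the rounded end, z up. Its sides are flat and parallel from the square end (x = -30 mm) to x = +10 mm. May be absent (2 or 3 are there).
- offcut0_mid (a point): timber offcut, a block 45 mm (x) by 90 mm (y), 45 mm thick (z), lying on top of the walls of one of the jig's nests (underside 22 mm above the worktop); its length along the radius; this point is its centre. May be absent (1 or 2 are there).
- offcut1_mid (a point): timber offcut, a block 45 mm (x) by 90 mm (y), 45 mm thick (z), lying on top of the walls of one of the jig's nests (underside 22 mm above the worktop); its length along the radius; this point is its centre. May be absent (1 or 2 are there).
- tray: open plywood tray standing fast on the worktop, 120 mm (x) by 180 mm (y), 30 mm high, walls and floor 4 mm; origin at the centre of its underside
- spider (a joint): turn of the three-armed clamp about the jig's upright axis, rad, growing anticlockwise seen from above: near 0 its arms stand between the nests, at its stop 1.047 each arm lies over a nest. It stays where it is left (friction 0.2 N m). Arms 16 mm wide, 78 mm long from the axis, top 76 mm above the worktop, rubber feet 7 mm above seated blanks until the nut is turned.
- pin (a point): middle of the upper part of the steel pin by which the clamp is swung: upright, 12 mm in diameter, standing 32 mm high on one arm (from 76 to 108 mm above the worktop), 64 mm from the jig's axis; this point is 97 mm above the worktop
- wing_nut (a joint): turn of the wing nut on the jig's upright axis, rad, growing clockwise seen from above; starts at 0 to 0.5; each rad lowers nut and clamp together by 1.6 mm. The feet meet seated blanks at about 4.4; the nut stops tight at 4.65. It needs 0.15 to 0.35 N m and stays where it is left.
- wing (a point): centre of the wings of the wing nut, 107 mm above the worktop at the start: one flat upright bar 48 mm long (x axis), 14 mm thick (y axis), 26 mm high (from 94 to 120 mm above the worktop), on a round hub 22 mm in diameter
- collar: bystander, to be left alone: steel spacer ring 49 mm wide, 30 mm high; origin at the centre of its underside
- bearing: bystander, to be left alone: ball bearing 52 mm wide, 15 mm high; origin at the centre of its underside
Mind the look-alikes: they are no part of the job. What is shaped like the part that bears blank1_mid but blue is not meant.

How it is judged:
On the way, in this order (a step that is already met when the one before it is completed fails the run):
1. the offcuts are in the tray and every blank is seated in a nest, rounded end to the centre (x of offcut0_mid in the frame of tray between -0.056 and 0.056 m and y of offcut0_mid in the frame of tray between -0.086 and 0.086 m and height (world z) of offcut0_mid between 0 and 0.09 m and x of offcut1_mid in the frame of tray between -0.056 and 0.056 m and y of offcut1_mid in the frame of tray between -0.086 and 0.086 m and height (world z) of offcut1_mid between 0 and 0.09 m and ((horizontal distance between blank0_mid and nest0 below 0.005 m and z of blank0_mid in the frame of jig below 0.036 m and angle between blank0_mid's own z axis and vertical below 0.06 rad) or (horizontal distance between blank0_mid and nest1 below 0.005 m and z of blank0_mid in the frame of jig below 0.036 m and angle between blank0_mid's own z axis and vertical below 0.06 rad) or (horizontal distance between blank0_mid and nest2 below 0.005 m and z of blank0_mid in the frame of jig below 0.036 m and angle between blank0_mid's own z axis and vertical below 0.06 rad)) and ((horizontal distance between blank1_mid and nest0 below 0.005 m and z of blank1_mid in the frame of jig below 0.036 m and angle between blank1_mid's own z axis and vertical below 0.06 rad) or (horizontal distance between blank1_mid and nest1 below 0.005 m and z of blank1_mid in the frame of jig below 0.036 m and angle between blank1_mid's own z axis and vertical below 0.06 rad) or (horizontal distance between blank1_mid and nest2 below 0.005 m and z of blank1_mid in the frame of jig below 0.036 m and angle between blank1_mid's own z axis and vertical below 0.06 rad)) and ((horizontal distance between blank2_mid and nest0 below 0.005 m and z of blank2_mid in the frame of jig below 0.036 m and angle between blank2_mid's own z axis and vertical below 0.06 rad) or (horizontal distance between blank2_mid and nest1 below 0.005 m and z of blank2_mid in the frame of jig below 0.036 m and angle between blank2_mid's own z axis and vertical below 0.06 rad) or (horizontal distance between blank2_mid and nest2 below 0.005 m and z of blank2_mid in the frame of jig below 0.036 m and angle between blank2_mid's own z axis and vertical below 0.06 rad))), for 0.2 s.
2. the clamp is swung to its stop over the nests (value of joint spider above 0.99 rad and ((horizontal distance between blank0_mid and nest0 below 0.005 m and z of blank0_mid in the frame of jig below 0.036 m and angle between blank0_mid's own z axis and vertical below 0.06 rad) or (horizontal distance between blank0_mid and nest1 below 0.005 m and z of blank0_mid in the frame of jig below 0.036 m and angle between blank0_mid's own z axis and vertical below 0.06 rad) or (horizontal distance between blank0_mid and nest2 below 0.005 m and z of blank0_mid in the frame of jig below 0.036 m and angle between blank0_mid's own z axis and vertical below 0.06 rad)) and ((horizontal distance between blank1_mid and nest0 below 0.005 m and z of blank1_mid in the frame of jig below 0.036 m and angle between blank1_mid's own z axis and vertical below 0.06 rad) or (horizontal distance between blank1_mid and nest1 below 0.005 m and z of blank1_mid in the frame of jig below 0.036 m and angle between blank1_mid's own z axis and vertical below 0.06 rad) or (horizontal distance between blank1_mid and nest2 below 0.005 m and z of blank1_mid in the frame of jig below 0.036 m and angle between blank1_mid's own z axis and vertical below 0.06 rad)) and ((horizontal distance between blank2_mid and nest0 below 0.005 m and z of blank2_mid in the frame of jig below 0.036 m and angle between blank2_mid's own z axis and vertical below 0.06 rad) or (horizontal distance between blank2_mid and nest1 below 0.005 m and z of blank2_mid in the frame of jig below 0.036 m and angle between blank2_mid's own z axis and vertical below 0.06 rad) or (horizontal distance between blank2_mid and nest2 below 0.005 m and z of blank2_mid in the frame of jig below 0.036 m and angle between blank2_mid's own z axis and vertical below 0.06 rad))), for 0.2 s.
3. the wing nut is screwed down tight and the clamp presses on every blank (all of step 2 and value of joint wing_nut above 4.5 rad and contact force between spider and blank0 above 2 N and contact force between spider and blank1 above 2 N and contact force between spider and blank2 above 2 N), for 0.2 s.
At the end, for the whole second after the job is handed in: Offcuts in the tray (centre inside its outline); each blank in a nest: centre within 5 mm, centre under 36 mm high, upright within 0.06 rad; clamp past 0.99 rad; wing nut past 4.5 rad, clamp pressing on every blank with over 2 N; all at rest (all of step 3 and x of offcut0_mid in the frame of tray between -0.056 and 0.056 m and y of offcut0_mid in the frame of tray between -0.086 and 0.086 m and height (world z) of offcut0_mid between 0 and 0.09 m and x of offcut1_mid in the frame of tray between -0.056 and 0.056 m and y of offcut1_mid in the frame of tray between -0.086 and 0.086 m and height (world z) of offcut1_mid between 0 and 0.09 m and linear speed of each of blank0, blank1, blank2, offcut0, offcut1 below 0.02 m/s); the robot touches nothing.
It fails at once if the collar or the bearing is shifted by more than 40 mm (distance of any of collar, bearing from where it was at the start of the episode above 0.04 m).
Of offcut0, offcut1 only 1 to 2 are there at a start; the rules pass over those that are not, and their reading is None.
Of blank0, blank1, blank2 only 2 to 3 are there at a start; the rules pass over those that are not, and their reading is None.
At some moment in a run one of blank0, blank1, blank2 may be knocked a few centimetres aside while the robot is not near it.
Once in a run the grip may slacken for a moment while it holds something.
It also fails if it takes over 210 s, if anything falls off the work surface, if the arm or the gripper's body presses on something with over 40 N, if the wrist force passes 120 N, or if a joint passes its speed limit or range.

### The arm

A 6-joint arm with a two-finger parallel gripper is mounted at the origin on the work surface; the furniture and walls round the work are solid. World frame = base frame: x ahead of the robot, y to its left, z up, the work surface at z = 0. Lengths are in m, angles in rad, forces in N, time in s.
With the tool pointing down it reaches from about 0.35 to 0.775 m from the base axis. Payload 7.3 kg.
Tool frame: the origin (TCP) lies at the very end of the fingers, on their centre line; the grasp point (between the pads) lies 19 mm behind it; z points along the fingers, y is the line along which they close (so a half turn about z gives the same grasp; the last joint's range is limited). The gripper opens to 92 mm and grips with 3 to 60 N. Pads are 19 mm wide; open, the fingers measure 130 mm over their backs; the gripper's body (75 mm by 190 mm) begins 47 mm behind the grasp point.
Start: joints at [1.072, 0.342, 1.524, -0, 1.275, -0.146], TCP at [0.181, 0.493, 0.227] pointing down, gripper open.
Joint ranges: [-2.53, 2.53], [-0.77, 2.02], [0.04, 2.7], [-1, 4.14], [0.28, 2.66], [-3.11, 3.11]. Speed limits (rad/s): [2.57, 2.57, 3.14, 3.14, 3.14, 3.14].

### API

Orientations are given as [roll, pitch, yaw] about the fixed x, y, z axes, in that order (R = Rz(yaw) Ry(pitch) Rx(roll)).
In Python, from cell import * gives the robot as it stands.
- The arm moves only by the tool step_arm, never from a script. Its argument "commands" is a list of rows, each a list of 7 numbers: the opening, from 0 (shut) to 1 (fully open), then the shift along the world's x, y, z in cm, then the turn, a rotation vector about the world's x, y, z in rad. A call has 1 to 5 rows; each row is the pose to reach, as a shift and turn from the pose commanded when the call began; what a row does not reach only later rows make up. A row lasts 1/12 s, in which the tool goes at most 41.7 mm and 7.16 degrees, less where a joint would pass 70% of its speed; a pose out of reach is approached as far as the arm can. A call with a gripper value outside its range is refused whole. The fingers move at their own pace and stop on an object; "grip_force" is the grip in N (left out, the last holds). Time passes only in rows, so rows that repeat a pose let the fingers close. It gives the time, the measured TCP pose, the force, the opening and the grip force at its end, in the units of the state.
- observe(): the state, without advancing time (a new reading comes with each control period).
- read_camera(name): name is "side" or "top"; returns the picture (420x560x3 uint8, red, green, blue); there is no depth.
- camera_model(name): a dict with "vfov" (degrees; the focal length in pixels is half the picture's height over the tangent of half this angle, whatever the lens; pixels are square), "cx", "cy" (the principal point, pixels), "world_to_cam" (4x4, takes a point from world to camera coordinates). Camera axes: x right, y up, looking along -z (the intrinsics and any distortion apply to the point x, -y, -z); pixel columns grow to the right and rows downward; lengths in m; the calibration is good to about 2 mm. A picture is of the moment at which its call begins. camera_model takes no time and is no camera call.
- hand_in(): hands the job in; it is judged then, once.
The state is a dict: "time": time; "qpos": joint angles; "qvel": joint speeds; "joint_efforts": joint torques, N m; "tool_pos": TCP position; "tool_rot": TCP orientation; "contact_force": force on the tool from outside, world axes, zero at the start; "torque": the same for the moment, N m; "opening": finger opening in m; "grip_force": force on a finger pad.
Only numpy, scipy, OpenCV 4.12 (cv2) and the standard library are available. Lean on these libraries where they do the work, as an engineer would, in place of code of your own. Each camera call takes 0.05 s, during which the arm holds its last target. There are 200 camera calls.

## Working session

There is one attempt and no reset: what is moved stays moved. The work goes in short steps, Python scripts to look and compute and a tool call to move; the robot and the scene stay as the last step left them, time stands still between calls to the robot, and variables do not carry over. Pictures are saved under pics/ and viewed, at most 14 in all, crops included, and the job is handed in when it is done.

Besides the shell and the picture viewer there is one more tool, called after "Call:" as a command line: name --pt "numbers of a row" for each row, then --argument value for the rest. step_arm: Moves the arm, as the interface text tells. Its arguments: {"type":"object","properties":{"commands":{"type":"array"},"grip_force":{"type":"number"}},"required":["commands"]}

```bash
mkdir -p pics; ls; python3 - <<'E'
from cell import *
import cv2
for n in("top","side"):
    im=read_camera(n); cv2.imwrite(f"pics/{n}0.png",cv2.resize(im[:,:,::-1],(800,600),interpolation=cv2.INTER_CUBIC))
    print(camera_model(n))
print(observe())
E
```

```text
pics
{'vfov': 49.36819250464072, 'cx': 288.0109026283857, 'cy': 203.15687875895202, 'world_to_cam': array([[-2.95182246e-02, -9.99564224e-01,  1.92093242e-04,
        -7.83059963e-03],
       [ 9.98172477e-01, -2.94669860e-02,  5.27579594e-02,
        -5.18243983e-01],
       [-5.27293083e-02,  1.74906348e-03,  9.98607311e-01,
        -1.09907134e+00],
       [ 0.00000000e+00,  0.00000000e+00,  0.00000000e+00,
         1.00000000e+00]])}
{'vfov': 52.019670516954214, 'cx': 276.3226343308794, 'cy': 207.0023656201868, 'world_to_cam': array([[ 0.98805067, -0.15369258,  0.01159569, -0.53872725],
       [ 0.07328616,  0.53465616,  0.84188594, -0.10048582],
       [-0.13559133, -0.83097616,  0.53953091, -1.05854059],
       [ 0.        ,  0.        ,  0.        ,  1.        ]])}
{'time': 0.1, 'qpos': array([ 1.07201238e+00,  3.42639761e-01,  1.52486738e+00, -5.58597657e-05,
        1.27539552e+00, -1.45992693e-01]), 'qvel': array([ 0.00119531, -0.00198218, -0.00230441,  0.0003458 ,  0.00300312,
        0.00038706]), 'joint_efforts': array([ 8.01401347e-04, -4.32008493e+01, -2.44692421e+01,  7.18557788e-02,
        5.27309580e-02, -7.23418270e-05]), 'tool_pos': array([0.18122484, 0.49236826, 0.22614024]), 'tool_rot': array([-3.14028880e+00, -1.37723541e-04,  2.78881760e+00]), 'contact_force': array([ 0.46372445, -0.84507924,  0.73462987]), 'torque': array([ 0.01649405, -0.03304242,  0.02697489]), 'grip_force': 0.0, 'opening': 0.09180860069740833}
```

View pics/top0.png

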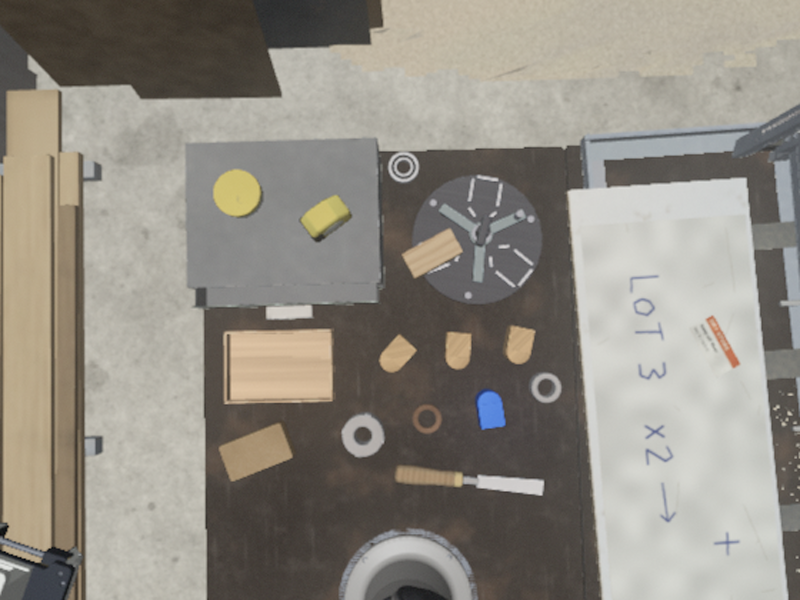

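View pics/side0.png

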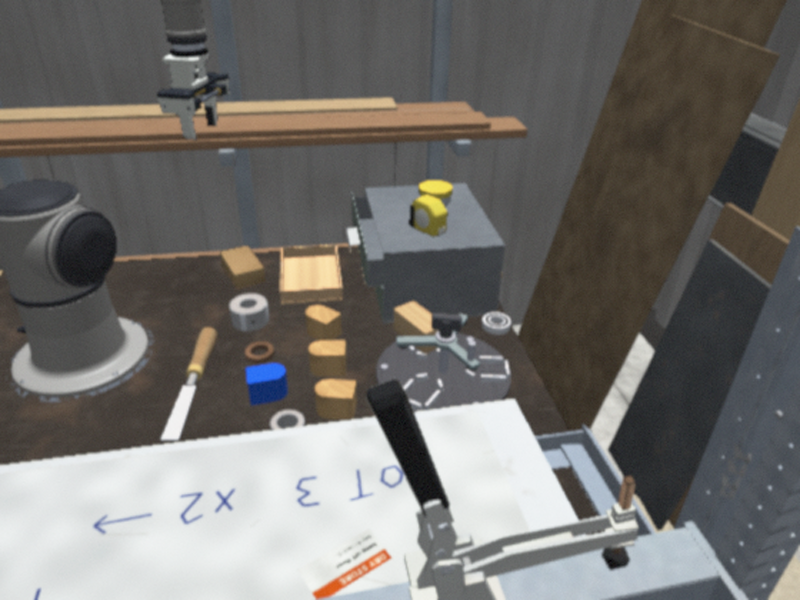

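Candidates, in top-view pixels at 800x600:
- **Blanks:** pale wood at (398,353), (458,350) and (520,344). The blue one at (490,410) is a look-alike.
- **Offcut:** (432,253), on the jig. The brown block at (247,450) lies on the bench and is a look-alike.
- **Bearing and collar:** rings at (404,167) and (363,435). The other rings, at (427,418) and (545,388), also stay put.
- **Tray:** (278,365). **Jig:** (480,238).

Next I fit outlines and check one close crop.

```bash
cat > h.py <<'E'
from cell import *
import numpy as np, cv2
from scipy.optimize import minimize
M={n:camera_model(n) for n in("top","side")}
def proj(P,n="top"):
    m=M[n];P=np.atleast_2d(P);c=P@m["world_to_cam"][:3,:3].T+m["world_to_cam"][:3,3]
    f=210/np.tan(np.radians(m["vfov"]/2))
    return np.c_[m["cx"]+f*c[:,0]/-c[:,2],m["cy"]+f*-c[:,1]/-c[:,2]]
def unproj(uv,z,n="top"):
    m=M[n];uv=np.atleast_2d(uv);f=210/np.tan(np.radians(m["vfov"]/2));R=m["world_to_cam"][:3,:3];t=m["world_to_cam"][:3,3]
    d=np.c_[(uv[:,0]-m["cx"])/f,-(uv[:,1]-m["cy"])/f,-np.ones(len(uv))]@R;C=-R.T@t
    return C+d*((z-C[2])/d[:,2])[:,None]
a=np.linspace(-np.pi/2,np.pi/2,15)
BLANK=np.r_[np.c_[10+20*np.cos(a),20*np.sin(a)],[[-30,20],[-30,-20]]]/1000
box=lambda x,y:np.array([[1,1],[-1,1],[-1,-1],[1,-1]])*[x/2,y/2]
def world(S,p,z0,z1):
    c,s=np.cos(p[2]),np.sin(p[2]);q=S@np.array([[c,s],[-s,c]])+p[:2]
    return np.r_[np.c_[q,np.full(len(q),z0)],np.c_[q,np.full(len(q),z1)]]
def fit(mask,S,p0,z0,z1,n="top",k=8):
    ys,xs=np.nonzero(mask);x0,y0=xs.min()-8,ys.min()-8;w,h=np.ptp(xs)+17,np.ptp(ys)+17
    T=cv2.resize(mask[y0:y0+h,x0:x0+w].astype(np.float32),None,fx=k,fy=k,interpolation=cv2.INTER_LINEAR)
    def cost(p):
        hull=cv2.convexHull(((proj(world(S,p,z0,z1),n)-[x0,y0]+.5)*k*16).astype(np.int32))
        I=np.zeros_like(T);cv2.fillConvexPoly(I,hull,1.,cv2.LINE_AA,4);return np.abs(I-T).sum()/T.sum()
    best=min((minimize(cost,[p0[0],p0[1],th],method="Nelder-Mead",options=dict(initial_simplex=np.array([p0[0],p0[1],th])+np.array([[0,0,0],[.008,0,0],[0,.008,0],[0,0,.3]]),xatol=1e-5,fatol=1e-5)) for th in p0[2]),key=lambda r:r.fun)
    return best.x,best.fun
def wood(im,seed,n=1):
    h=cv2.cvtColor(im,cv2.COLOR_RGB2HSV)
    m=((h[...,0]>8)&(h[...,0]<25)&(h[...,1]>70)&(h[...,2]>100)).astype(np.uint8)
    _,l=cv2.connectedComponents(m,connectivity=4)
    b=l[int(seed[1])-4:int(seed[1])+5,int(seed[0])-4:int(seed[0])+5].ravel();b=b[b>0]
    return l==np.bincount(b).argmax() if len(b) else None
E
python3 - <<'E'
from h import *
im=read_camera("top"); cv2.imwrite("pics/raw_top.png",im[:,:,::-1])
for s in((398,353),(458,350),(520,344)):
    s=np.array(s)*.7;m=wood(im,s);p=unproj(s,.023)[0]
    print("blank",m.sum(),fit(m,BLANK,(p[0],p[1],np.arange(0,6.2,.8)),0,.046))
s=np.array((432,253))*.7;m=wood(im,s);p=unproj(s,.045)[0]
print("offcut",m.sum(),fit(m,box(45,90)/1000,(p[0],p[1],np.arange(0,3,.5)),.022,.067))
s=np.array((278,365))*.7;m=wood(im,s);p=unproj(s,.0)[0]
print("tray",m.sum(),fit(m,box(120,180)/1000,(p[0],p[1],[0,.2]),0,.03))
for nm,s,z in(("jig",(480,238),.01),("ringTL",(404,167),.0),("collar",(363,435),.03),("ring R",(545,388),0.015),("gbox corner",(380,290),.1),("gbox c2",(378,138),.1)):
    print(nm,unproj(np.array(s)*.7,z)[0])
cv2.imwrite("pics/crop1.png",cv2.resize(im[100:270,255:405,::-1],None,fx=3.5,fy=3.5,interpolation=cv2.INTER_CUBIC))
E
```

```text
blank 443 (array([0.41004979, 0.00743524, 2.39035138]), np.float64(0.07798970490694046))
blank 442 (array([ 0.41491957, -0.09657918,  3.03364129]), np.float64(0.07040087878704071))
blank 463 (array([ 0.42074927, -0.19914352,  2.93672643]), np.float64(0.07646769285202026))
offcut 100 (array([ 0.45437523, -0.0297063 ,  3.1       ]), np.float64(1.0))
tray 17 (array([0.39687625, 0.20944532, 0.        ]), np.float64(29.882352828979492))
jig [ 0.60429926 -0.14348918  0.01      ]
ringTL [ 0.73389681 -0.01652484  0.        ]
collar [0.27870178 0.06440668 0.03      ]
ring R [ 0.34571311 -0.2437754   0.015     ]
gbox corner [0.51504089 0.0264388  0.1       ]
gbox c2 [0.75736608 0.02308406 0.1       ]
```

View pics/crop1.png

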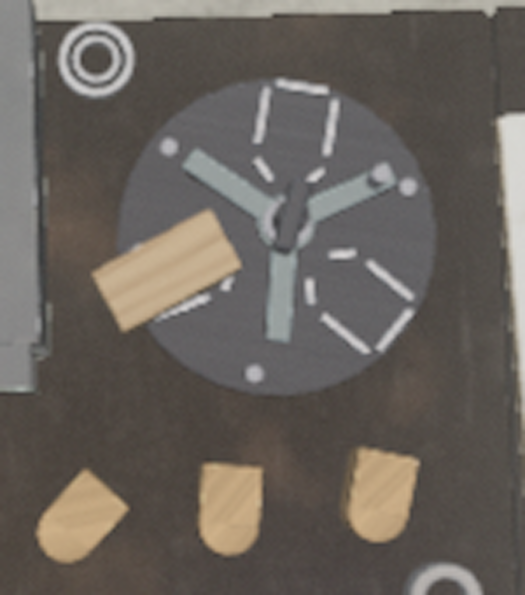

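The crop confirms the choices: three pale blanks, rounded ends pointing down in the picture. There is one offcut on the lower-left nest. The clamp arms stand between the nests, and the pin is on the right-hand arm at crop pixel (380,175). Next I refine all the fits.

```bash
python3 - <<'E'
from h import *
im=cv2.imread("pics/raw_top.png")[:,:,::-1].copy();h=cv2.cvtColor(im,cv2.COLOR_RGB2HSV)
for s in((398,353),(458,350),(520,344),(432,253),(278,365)):
    x,y=(np.array(s)*.7).astype(int);print(h[y-2:y+3:2,x-2:x+3:2].reshape(-1,3)[[0,4,8]].tolist())
for s in((398,353),(458,350),(520,344)):
    s=np.array(s)*.7;m=wood(im,s);p=unproj(s,.046)[0]
    print("blank top",fit(m,BLANK,(p[0],p[1],[2.4,2.9,3.3]),.046,.046))
def comp(s,lo,hi):
    m=cv2.inRange(h,np.array(lo),np.array(hi));_,l=cv2.connectedComponents(m,connectivity=4);return l==l[int(s[1]*.7),int(s[0]*.7)]
m=comp((432,253),(5,50,110),(28,255,255));p=unproj(np.array((432,253))*.7,.067)[0]
print("offcut",m.sum(),fit(m,box(45,90)/1000,(p[0],p[1],[0,.3,.6,-.3,-.6]),.067,.067),fit(m,box(45,90)/1000,(p[0],p[1],[0,.3,.6,-.3,-.6]),.022,.067))
# jig circle
c=lambda u,v:(u/3.5+255-.36,v/3.5+100-.36)
for q in((118,237),(437,237),(277,80),(277,395)):print("jigedge",unproj(c(*q),.01)[0])
ys,xs=np.nonzero((h[...,2]>165)&(h[...,1]<40));P=unproj(np.c_[xs,ys],.022)[:,:2]
d=np.hypot(*(P-[.604,-.1405]).T);P=P[(d>.035)&(d<.112)]
def cost(p):
    tot=0;D=[]
    for k in range(3):
        t=p[2]+k*2*np.pi/3;q=(P-p[:2])@np.array([[np.cos(t),-np.sin(t)],[np.sin(t),np.cos(t)]]);x=q[:,0]-.07;y=np.abs(q[:,1])
        D+=[np.hypot(np.maximum(np.abs(x-.01)-.022,0),y-.02425),np.hypot(x-.03425,np.maximum(y-.02,0))]
    return np.minimum(np.min(D,0),.006).sum()
r=min((minimize(cost,[.604,-.1405,t],method="Nelder-Mead",options=dict(initial_simplex=np.array([.604,-.1405,t])+np.array([[0,0,0],[.006,0,0],[0,.006,0],[0,0,.1]]),xatol=1e-5,fatol=1e-6,maxiter=2000)) for t in np.arange(-1.0,1.05,.1)),key=lambda r:r.fun)
print("jig",r.x,r.fun,len(P),r.fun/len(P))
J=r.x
for nm,q,z in(("pin",(381,173),.108),("pinarm",(388,180),.076),("armUL",(188,158),.076),("armD",(279,340),.076),("wing a",(298,183),.12),("wing b",(287,246),.12),("hub",(291,214),.12)):
    w=unproj(c(*q),z)[0][:2];v=w-J[:2];print(nm,w,np.hypot(*v),np.arctan2(v[1],v[0]))
# gray box height
from itertools import product
for a,b in(((380,288),(385,247)),((378,138),(502,243))):
    f=lambda P:((proj(P,"top")-np.array(a)*.7)**2).sum()+((proj(P,"side")-np.array(b)*.7)**2).sum()
    r=minimize(f,[.6,.02,.1],method="Nelder-Mead");print("box",r.x,r.fun)
for s in((224,329),(333,329),(333,403),(224,403)):print("tray",unproj(np.array(s)*.7,.03)[0])
E
```

```text
[[17, 86, 195], [17, 87, 191], [17, 86, 192]]
[[17, 85, 197], [18, 89, 189], [17, 86, 196]]
[[17, 87, 196], [17, 85, 192], [17, 85, 197]]
[[17, 70, 193], [17, 72, 192], [17, 67, 199]]
[[16, 72, 202], [16, 70, 203], [16, 70, 207]]
blank top (array([0.41070118, 0.00721881, 2.37950958]), np.float64(0.0892694965004921))
blank top (array([ 0.41528335, -0.09563255,  3.04472373]), np.float64(0.08905278146266937))
blank top (array([ 0.42049269, -0.19674415,  2.94612573]), np.float64(0.13037003576755524))
offcut 790 (array([ 0.57537404, -0.05717328,  0.46982319]), np.float64(0.06380012631416321)) (array([ 0.57702202, -0.05729975,  0.47084647]), np.float64(0.056314125657081604))
jigedge [ 0.60588709 -0.0265675   0.01      ]
jigedge [ 0.59929131 -0.25010963  0.01      ]
jigedge [ 0.71378983 -0.14185788  0.01      ]
jigedge [ 0.49186441 -0.13413004  0.01      ]
jig [ 0.60310246 -0.1375313  -0.19565992] 0.9191424550145209 311 0.002955441977538652
pin [ 0.62923577 -0.19576844] 0.0638319268884553 -1.1489911179236296
pinarm [ 0.62979491 -0.20570822] 0.07321598326559395 -1.1976239144347556
armUL [ 0.64834106 -0.07407014] 0.07793490486471173 0.9514948289204349
armD [ 0.52602835 -0.13001584] 0.07743965004830566 3.0443904820904173
wing a [ 0.62240292 -0.14094501] 0.019600033768683526 -0.17506172174912119
wing b [ 0.58254268 -0.13257632] 0.02114842840248983 2.905099201206707
hub [ 0.6027979  -0.13581937] 0.00173880565170529 1.7468554389257713
box [0.52116671 0.02299908 0.15871129] 21.368075632190415
box [0.74100684 0.02094044 0.15321459] 0.3890053796161589
tray [0.46119822 0.29254512 0.03      ]
tray [0.45581076 0.1101194  0.03      ]
tray [0.33288143 0.1129697  0.03      ]
tray [0.33824083 0.29431261 0.03      ]
```

Call:
step_arm --pt "0.76 9 -16.5 0 0 0 -0.5" --pt "0.76 9 -16.5 0 0 0 -0.5" --pt "0.76 9 -16.5 0 0 0 -0.5" --pt "0.76 9 -16.5 0 0 0 -0.5" --pt "0.76 9 -16.5 0 0 0 -0.5" --grip_force 35

```text
time: 0.57
tool_pos: [0.2722, 0.3245, 0.2265]
tool_rot: [-3.141, 0.001, 2.281]
contact_force: [1.2, 1.0, -0.6]
opening: 0.0701
grip_force: 0.0
```

Call:
step_arm --pt "0.76 9 -16.5 0 0 0 -0.247" --pt "0.76 9 -16.5 0 0 0 -0.247" --pt "0.76 9 -16.5 0 0 0 -0.247" --pt "0.76 9 -16.5 0 0 0 -0.247" --pt "0.76 9 -16.5 0 0 0 -0.247"

```text
time: 0.98
tool_pos: [0.3627, 0.1594, 0.2268]
tool_rot: [3.141, 0.001, 2.04]
contact_force: [1.7, 0.9, 0.0]
opening: 0.0695
grip_force: 0.0
```

Call:
step_arm --pt "0.76 4 -7.2 0 0 0 0" --pt "0.76 4 -7.2 0 0 0 0" --pt "0.76 10 -13 0 0 0 0" --pt "0.76 10 -13 0 0 0 0" --pt "0.76 10 -13 0 0 0 0"

```text
time: 1.4
tool_pos: [0.4657, 0.0278, 0.2264]
tool_rot: [3.14, 0.003, 2.037]
contact_force: [-0.5, -0.5, -0.3]
opening: 0.0698
grip_force: 0.0
```

Call:
step_arm --pt "0.76 11.8 -9.9 0 0 0 0" --pt "0.76 11.8 -9.9 0 0 0 0" --pt "0.76 11.8 -9.9 0 0 0 0" --pt "0.76 11.8 -9.9 0 0 0 0" --pt "0.76 11.8 -9.9 0 0 0 0"

```text
time: 1.82
tool_pos: [0.5825, -0.0702, 0.2253]
tool_rot: [3.142, 0.001, 2.038]
contact_force: [-0.8, 0.3, 0.0]
opening: 0.0697
grip_force: 0.0
```

Call:
step_arm --pt "0.76 0 0 -12 0 0 0" --pt "0.76 0 0 -12 0 0 0" --pt "0.76 0 0 -12 0 0 0" --pt "0.76 0 0 -12 0 0 0"

```text
time: 2.15
tool_pos: [0.5742, -0.0649, 0.0994]
tool_rot: [-3.131, -0.01, 2.042]
contact_force: [-2.1, 0.6, -0.3]
opening: 0.0701
grip_force: 0.0
```

```bash
python3 - <<'E'
from h import *
im=read_camera("top");im2=read_camera("side")
A=cv2.resize(im[90:240,240:420,::-1],None,fx=3.3,fy=3.3,interpolation=cv2.INTER_CUBIC)
B=im2[170:320,240:380,::-1];B=cv2.resize(B,None,fx=1.4,fy=3.3)
B=cv2.resize(im2[180:330,230:380,::-1],(205,205));A=A[:,:590]
C=np.zeros((600,800,3),np.uint8);C[:A.shape[0],:A.shape[1]]=A;C[:205,595:800]=B
cv2.imwrite("pics/c2.png",C);print(observe()["tool_pos"],observe()["tool_rot"])
E
```

```text
[ 0.57876757 -0.06590594  0.10650339] [-3.13965647e+00 -1.79873693e-03  2.04200263e+00]
```

View pics/c2.png

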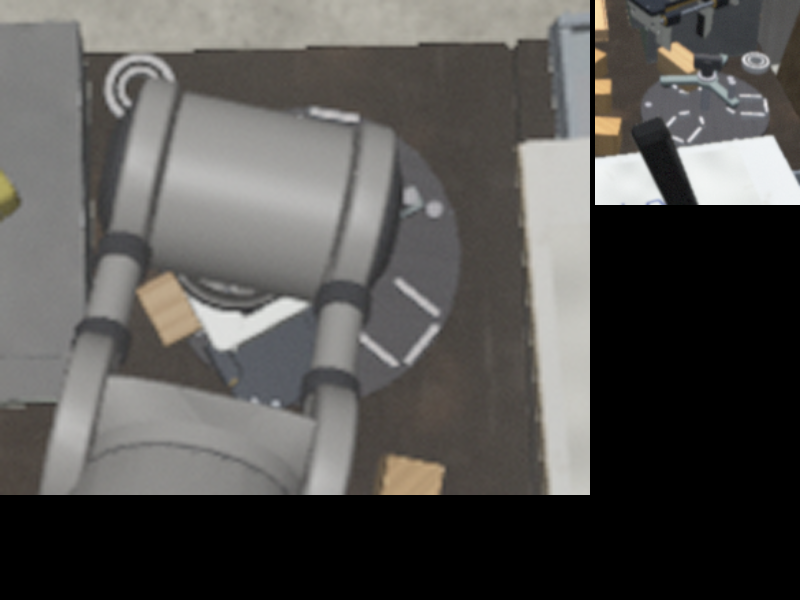

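Call:
step_arm --pt "0.76 0.5 -0.4 0 0 0 0" --pt "0.76 0.5 -0.4 -3.5 0 0 0" --pt "0.76 0.5 -0.4 -7 0 0 0" --pt "0.76 0.5 -0.4 -7 0 0 0"

```text
time: 2.58
tool_pos: [0.5827, -0.0701, 0.0339]
tool_rot: [-3.138, -0.003, 2.042]
contact_force: [-1.8, 0.8, -1.5]
opening: 0.0698
grip_force: 0.0
```

Call:
step_arm --pt "0.3 0 0 0 0 0 0" --pt "0.3 0 0 0 0 0 0" --pt "0.3 0 0 0 0 0 0" --pt "0.3 0 0 0 0 0 0" --pt "0.3 0 0 0 0 0 0"

```text
time: 3.0
tool_pos: [0.5856, -0.0707, 0.039]
tool_rot: [3.139, 0.003, 2.042]
contact_force: [-1.5, -1.2, 7.0]
opening: 0.0449
grip_force: 35.0
```

Call:
step_arm --pt "0.3 0 0 0 0 0 0" --pt "0.3 0 0 0 0 0 0" --pt "0.3 0 0 3 0 0 0" --pt "0.3 0 0 6 0 0 0" --pt "0.3 0 0 6 0 0 0"

```text
time: 3.42
tool_pos: [0.5878, -0.0711, 0.1032]
tool_rot: [3.133, 0.007, 2.042]
contact_force: [1.2, 0.2, -0.3]
opening: 0.0448
grip_force: 35.0
```

Call:
step_arm --pt "0.3 0 0 3 0 0 0" --pt "0.3 -19 0 3 0 0 0" --pt "0.3 -19 0 3 0 0 0" --pt "0.3 -19 0 3 0 0 0" --pt "0.3 -19 0 3 0 0 0"

```text
time: 3.83
tool_pos: [0.4158, -0.07, 0.1269]
tool_rot: [3.141, 0.001, 2.042]
contact_force: [-0.4, -1.0, -0.7]
opening: 0.0452
grip_force: 35.0
```

Call:
step_arm --pt "0.3 -3 0 0 0 0 0" --pt "0.3 -3 20 0 0 0 -0.47" --pt "0.3 -3 20 0 0 0 -0.47" --pt "0.3 -3 20 0 0 0 -0.47" --pt "0.3 -3 20 0 0 0 -0.47"

```text
time: 4.25
tool_pos: [0.3886, 0.0628, 0.1273]
tool_rot: [3.14, 0.0, 1.639]
contact_force: [1.0, -0.3, -1.4]
opening: 0.0449
grip_force: 35.0
```

```bash
python3 - <<'E'
from h import *
o=observe();print(o["tool_pos"],o["tool_rot"],o["opening"],o["grip_force"]);print(unproj(np.array([[300,305],[290,318],[370,305]])*.7,.0))
E
```

```text
[0.3885975  0.06278912 0.12729015] [3.13990584e+00 9.79515025e-05 1.63899194e+00] 0.04494868238974649 34.95169937610626
[[0.49868485 0.16961412 0.        ]
 [0.47680844 0.18728374 0.        ]
 [0.49512404 0.0490124  0.        ]]
```

Call:
step_arm --pt "0.3 -1.6 12.4 0 0 0 -0.07" --pt "0.3 -1.6 12.4 0 0 0 -0.07" --pt "0.3 -1.6 12.4 0 0 0 -0.07" --pt "0.3 -1.6 12.4 0 0 0 -0.07" --pt "0.3 -1.6 12.4 -4 0 0 -0.07"

```text
time: 4.67
tool_pos: [0.3768, 0.1899, 0.0915]
tool_rot: [3.128, -0.004, 1.582]
contact_force: [3.6, 0.6, -2.0]
opening: 0.0448
grip_force: 35.0
```

Call:
step_arm --pt "0.3 0 0 -2 0 0 0" --pt "0.3 0 0 -4.5 0 0 0" --pt "0.3 0 0 -4.5 0 0 0" --pt "0.3 0 0 -5 0 0 0" --pt "0.3 0 0 -5 0 0 0"

```text
time: 5.08
tool_pos: [0.3731, 0.1858, 0.0371]
tool_rot: [3.141, -0.0, 1.575]
contact_force: [0.9, 0.8, -1.6]
opening: 0.045
grip_force: 35.0
```

Call:
step_arm --pt "0.3 0 0 -0.3 0 0 0" --pt "0.62 0 0 -0.3 0 0 0" --pt "0.62 0 0 -0.3 0 0 0" --pt "0.62 0 0 2 0 0 0" --pt "0.62 0 0 6 0 0 0"

```text
time: 5.5
tool_pos: [0.3706, 0.185, 0.0955]
tool_rot: [-3.135, 0.002, 1.575]
contact_force: [1.1, -0.3, -0.7]
opening: 0.0568
grip_force: 0.0
```

Call:
step_arm --pt "0.62 0 0 4 0 0 0" --pt "0.62 0 0 8 0 0 0" --pt "0.62 0 0 8 0 0 0"

```text
time: 5.75
tool_pos: [0.3765, 0.1869, 0.1843]
tool_rot: [3.128, -0.004, 1.576]
contact_force: [1.0, 0.3, 0.8]
opening: 0.0569
grip_force: 0.0
```

```bash
cat > look.py <<'E'
from h import *
import sys
n=sys.argv[1]
im=read_camera("top"); cv2.imwrite(f"pics/raw_{n}.png",im[:,:,::-1])
o=observe();print(o["time"],o["tool_pos"],o["tool_rot"],o["opening"])
hh=cv2.cvtColor(im,cv2.COLOR_RGB2HSV)
m=((hh[...,0]>8)&(hh[...,0]<25)&(hh[...,1]>60)&(hh[...,2]>85)).astype(np.uint8)
_,l,st,ce=cv2.connectedComponentsWithStats(m,connectivity=4)
for i in range(1,len(st)):
    if 250<st[i,4]<950:
        w=unproj(ce[i],.046)[0]
        if .2<w[0]<.8 and -.35<w[1]<.32:
            p,c=min((fit(l==i,BLANK,(w[0],w[1],np.arange(0,6.2,.8)),z,.046) for z in(0,.046)),key=lambda r:r[1]); print(st[i,4],ce[i].round(1),p.round(4),round(c,3))
E
python3 look.py a; python3 - <<'E'
import cv2;im=cv2.imread("pics/raw_a.png");cv2.imwrite("pics/v3.png",cv2.resize(im[90:340,140:420],None,fx=2.4,fy=2.4))
E
```

```text
5.8 [0.3751693  0.18650025 0.18116726] [ 3.13150276e+00 -2.80655988e-03  1.57566166e+00] 0.05678805945310064
493 [362.5 240.4] [ 0.4207 -0.1983  2.9121] 0.069
471 [320.3 243.9] [ 0.4149 -0.0964  3.048 ] 0.101
459 [277.2 247.7] [0.4102 0.0073 2.3781] 0.099
583 [298.7 333.1] [ 0.2133 -0.0183  4.6791] 0.592
```

View pics/v3.png

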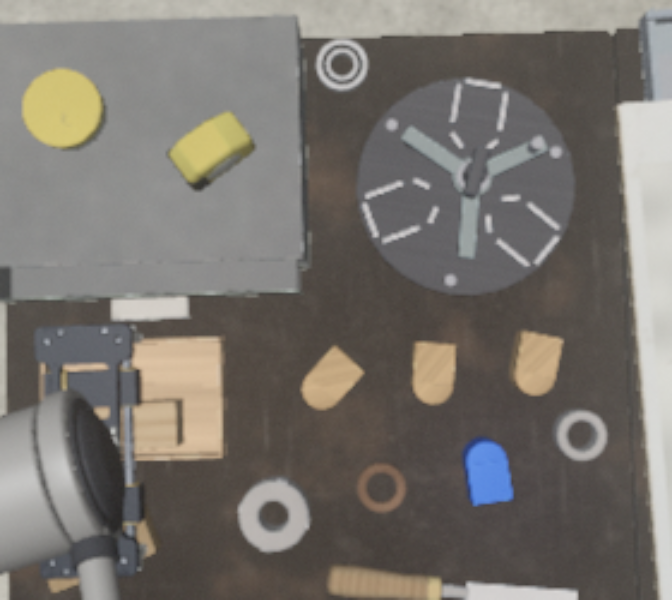

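The offcut is in the tray and all three nests are free. I'll refit the jig with all the walls visible and check how high the white board stands.

```bash
python3 - <<'E'
from h import *
im=cv2.imread("pics/raw_a.png")[:,:,::-1].copy();h=cv2.cvtColor(im,cv2.COLOR_RGB2HSV)
ys,xs=np.nonzero((h[...,2]>150)&(h[...,1]<40));P=unproj(np.c_[xs,ys],.022)[:,:2]
W=h[ys,xs,2]/255.
d=np.hypot(*(P-[.603,-.138]).T);k=(d>.03)&(d<.112);P=P[k]
def cost(p):
    D=[]
    for k in range(3):
        t=p[2]+k*2*np.pi/3;q=(P-p[:2])@np.array([[np.cos(t),-np.sin(t)],[np.sin(t),np.cos(t)]]);x=q[:,0]-.07;y=np.abs(q[:,1])
        D+=[np.hypot(np.maximum(np.abs(x-.01)-.022,0),y-.02425),np.hypot(x-.03425,np.maximum(y-.02,0))]
    return np.minimum(np.min(D,0),.005)
for S in(1,):
    r=min((minimize(lambda p:cost(p).sum(),[.603,-.138,t],method="Nelder-Mead",options=dict(initial_simplex=np.array([.603,-.138,t])+np.array([[0,0,0],[.004,0,0],[0,.004,0],[0,0,.06]]),xatol=1e-5,fatol=1e-6,maxiter=2000)) for t in np.arange(-.4,.05,.1)),key=lambda r:r.fun)
    c=cost(r.x);print("jig",r.x,len(P),c.mean(),(c<.004).mean())
# disc edge fit: dark disc vs brown bench by saturation
g=((h[...,1]<50)).astype(np.uint8)
J=r.x
# radial edge search on blurred saturation, z=.01
S=cv2.GaussianBlur(h[...,1].astype(np.float32),(0,0),.8);E=[]
for a in np.arange(0,6.28,.05):
    rr=np.arange(.104,.12,.0005);uv=proj(np.c_[J[0]+rr*np.cos(a),J[1]+rr*np.sin(a),np.full(len(rr),.01)]).astype(np.float32)
    v=cv2.remap(S,uv[:,0],uv[:,1],cv2.INTER_LINEAR).ravel();g=np.gradient(v);i=g.argmax()
    if g[i]>1:E.append([J[0]+rr[i]*np.cos(a),J[1]+rr[i]*np.sin(a)])
E=np.array(E);f=lambda p:np.minimum(np.abs(np.hypot(*(E-p[:2]).T)-p[2]),.003).sum()
q=minimize(f,[J[0],J[1],.112],method="Nelder-Mead",options=dict(xatol=1e-6,fatol=1e-7));print("disc",q.x,len(E),q.fun/len(E))
for a,b in(((568,190),(518,400)),):
    f=lambda P:((proj(P,"top")-np.array(a)*.7)**2).sum()+((proj(P,"side")-np.array(b)*.7)**2).sum()
    r=minimize(f,[.6,-.3,.1],method="Nelder-Mead");print("board",r.x,r.fun)
# tray check: offcut
E
```

```text
jig [ 0.60336239 -0.13729698 -0.196199  ] 863 0.003557896419777302 0.4148319814600232
disc [ 0.60336239 -0.13729698  0.112     ] 126 0.0004960317460317541
board [ 0.67560738 -0.28537934  0.06427641] 4.026500019860735
```

Call:
step_arm --pt "0.62 3 -19 0 0 0 0.62" --pt "0.62 3 -19 0 0 0 0.62" --pt "0.62 3 -19 0 0 0 0.62" --pt "0.62 3 -19 0 0 0 0.62" --pt "0.62 3 -19 0 0 0 0.62"

```text
time: 6.22
tool_pos: [0.3988, 0.0199, 0.1764]
tool_rot: [-3.141, -0.0, 2.08]
contact_force: [-0.0, -0.1, -1.0]
opening: 0.0569
grip_force: 0.0
```

Call:
step_arm --pt "0.62 3 -19.5 0 0 0 0.62" --pt "0.62 3 -19.5 0 0 0 0.62" --pt "0.62 3 -19.5 0 0 0 0.62" --pt "0.62 3 -19.5 0 0 0 0.62" --pt "0.62 3 -19.5 0 0 0 0.62"

```text
time: 6.63
tool_pos: [0.4263, -0.1569, 0.1763]
tool_rot: [3.141, -0.001, 2.617]
contact_force: [0.4, -0.2, 0.5]
opening: 0.0569
grip_force: 0.0
```

Call:
step_arm --pt "0.62 0 0 -3 0 0 0.12" --pt "0.62 0 0 -7 0 0 0.12" --pt "0.62 0 0 -9 0 0 0.12" --pt "0.62 0 0 -9 0 0 0.12" --pt "0.62 0 0 -9 0 0 0.12"

```text
time: 7.05
tool_pos: [0.4261, -0.1551, 0.0861]
tool_rot: [3.141, -0.003, 2.732]
contact_force: [-0.6, -1.1, 1.6]
opening: 0.057
grip_force: 0.0
```

Call:
step_arm --pt "0.62 0.6 -4.5 0 0 0 0.198" --pt "0.62 0.6 -4.5 0 0 0 0.198" --pt "0.62 0.6 -4.5 0 0 0 0.198" --pt "0.62 0.6 -4.5 0 0 0 0.198"

```text
time: 7.38
tool_pos: [0.4334, -0.2006, 0.0881]
tool_rot: [-3.141, 0.002, 2.927]
contact_force: [0.0, 0.3, -0.0]
opening: 0.0572
grip_force: 0.0
```

```bash
python3 look.py b
```

```text
7.4333 [ 0.43311452 -0.1999821   0.08781642] [-3.14147142e+00  1.14773775e-03  2.92738034e+00] 0.05667689383176035
457 [320.  244.2] [ 0.4151 -0.0961  3.0588] 0.092
456 [277.2 247.7] [0.4101 0.0075 2.3896] 0.095
578 [298.8 333.2] [ 0.2141 -0.0153  1.2569] 0.599
```

Positioned over the right-hand blank. Next: descend, grip and lift.

Call:
step_arm --pt "0.62 -0.1 0 -3 0 0 0" --pt "0.62 -0.1 0 -6.5 0 0 0" --pt "0.62 -0.1 0 -6.5 0 0 0" --pt "0.62 -0.1 0 -6.5 0 0 0"

```text
time: 7.77
tool_pos: [0.431, -0.1989, 0.0214]
tool_rot: [3.14, -0.004, 2.93]
contact_force: [-0.1, -0.3, 0.4]
opening: 0.0566
grip_force: 0.0
```

Call:
step_arm --pt "0.3 0 0 0 0 0 0" --pt "0.3 0 0 0 0 0 0" --pt "0.3 0 0 0 0 0 0" --pt "0.3 0 0 0 0 0 0" --pt "0.3 0 0 0 0 0 0"

```text
time: 8.18
tool_pos: [0.4329, -0.2008, 0.0235]
tool_rot: [-3.141, 0.003, 2.93]
contact_force: [0.2, 1.6, 8.5]
opening: 0.0401
grip_force: 34.9
```

```bash
python3 look.py c
```

```text
8.2333 [ 0.43290673 -0.20076909  0.02348116] [-3.14084700e+00  2.93894475e-03  2.92970018e+00] 0.039661348781738236
421 [319.4 244.6] [ 0.4147 -0.0939  3.1526] 0.132
460 [277.2 247.8] [0.4101 0.0072 2.3872] 0.101
```

Call:
step_arm --pt "0.3 0 0 2 0 0 0" --pt "0.3 0 0 14 0 0 0" --pt "0.3 0 0 14 0 0 0" --pt "0.3 0 0 14 0 0 0" --pt "0.3 0 0 14 0 0 0"

```text
time: 8.65
tool_pos: [0.4352, -0.2026, 0.1695]
tool_rot: [-3.136, 0.013, 2.93]
contact_force: [1.3, -0.5, 0.5]
opening: 0.04
grip_force: 34.9
```

Call:
step_arm --pt "0.3 13 2.4 0 0 0 0.016" --pt "0.3 13 2.4 0 0 0 0.016" --pt "0.3 13 2.4 0 0 0 0.016" --pt "0.3 13 2.4 0 0 0 0.016" --pt "0.3 13 2.4 0 0 0 0.016"

```text
time: 9.07
tool_pos: [0.5638, -0.1755, 0.1611]
tool_rot: [3.141, 0.0, 2.948]
contact_force: [-1.2, -0.4, -0.4]
opening: 0.0396
grip_force: 34.9
```

Call:
step_arm --pt "0.3 12 2.3 0 0 0 0" --pt "0.3 12 2.3 0 0 0 0" --pt "0.3 12 2.3 0 0 0 0" --pt "0.3 12 2.3 0 0 0 0" --pt "0.3 12 2.3 0 0 0 0"

```text
time: 9.48
tool_pos: [0.6818, -0.1531, 0.16]
tool_rot: [3.141, -0.003, 2.947]
contact_force: [-0.8, -0.6, -0.1]
opening: 0.0401
grip_force: 34.9
```

Call:
step_arm --pt "0.3 0.1 0 -4 0 0 0" --pt "0.3 0.1 0 -8 0 0 0" --pt "0.3 0.1 0 -10 0 0 0" --pt "0.3 0.1 0 -10 0 0 0" --pt "0.3 0.1 0 -10 0 0 0"

```text
time: 9.9
tool_pos: [0.6812, -0.154, 0.0618]
tool_rot: [3.141, -0.003, 2.945]
contact_force: [0.4, 0.0, -0.3]
opening: 0.0397
grip_force: 34.9
```

```bash
python3 look.py d; python3 - <<'E'
from h import *
a=cv2.imread("pics/raw_d.png");b=read_camera("side")[:,:,::-1]
A=cv2.resize(a[90:230,270:410],(400,400),interpolation=cv2.INTER_CUBIC);B=cv2.resize(b[195:295,255:370],(400,348),interpolation=cv2.INTER_CUBIC)
C=np.zeros((400,800,3),np.uint8);C[:,:400]=A;C[:348,400:]=B;cv2.imwrite("pics/v4.png",C)
E
```

```text
9.95 [ 0.6827909  -0.15433424  0.06383861] [-3.14124482e+00  1.72233055e-03  2.94516461e+00] 0.04019035521667907
587 [163.9 249.3] [0.4298 0.2708 2.7911] 0.483
568 [166.1 320.8] [0.2445 0.2741 3.3801] 0.147
```

View pics/v4.png

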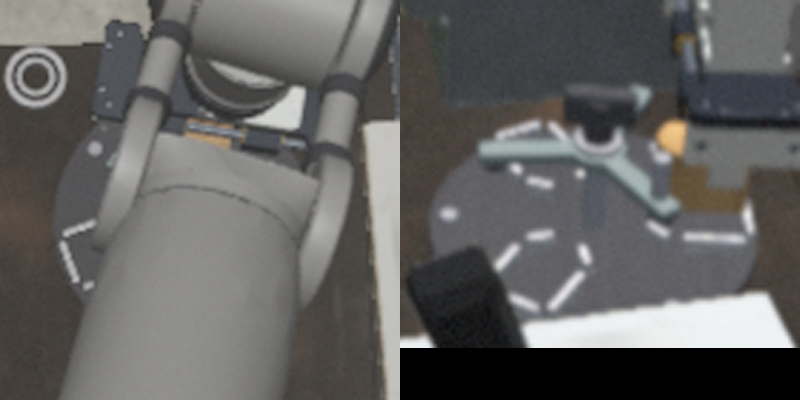

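Call:
step_arm --pt "0.3 0.05 0.06 -1 0 0 0" --pt "0.3 0.05 0.06 -2 0 0 0" --pt "0.3 0.05 0.06 -2.4 0 0 0" --pt "0.3 0.05 0.06 -2.4 0 0 0"

```text
time: 10.33
tool_pos: [0.6828, -0.1524, 0.0364]
tool_rot: [3.141, -0.002, 2.946]
contact_force: [0.6, -0.2, -0.9]
opening: 0.0401
grip_force: 34.9
```

Call:
step_arm --pt "0.3 0 0 -0.3 0 0 0" --pt "0.3 0 0 -0.5 0 0 0" --pt "0.3 0 0 -0.5 0 0 0"

```text
time: 10.58
tool_pos: [0.6836, -0.1528, 0.0336]
tool_rot: [-3.142, 0.001, 2.946]
contact_force: [-1.3, -0.5, 3.2]
opening: 0.0396
grip_force: 34.9
```

Call:
step_arm --pt "0.55 0 0 0 0 0 0" --pt "0.55 0 0 0 0 0 0" --pt "0.55 0 0 3 0 0 0" --pt "0.55 0 0 7 0 0 0" --pt "0.55 0 0 11 0 0 0"

```text
time: 11.0
tool_pos: [0.6827, -0.1526, 0.1426]
tool_rot: [3.141, -0.003, 2.946]
contact_force: [0.6, -0.7, 0.2]
opening: 0.0507
grip_force: 0.0
```

Call:
step_arm --pt "0.62 -15 2 2 0 0 0" --pt "0.62 -15 2 2 0 0 0" --pt "0.62 -15 2 2 0 0 0" --pt "0.62 -15 2 2 0 0 0" --pt "0.62 -15 2 2 0 0 0"

```text
time: 11.42
tool_pos: [0.5288, -0.1317, 0.1637]
tool_rot: [3.141, -0.003, 2.946]
contact_force: [1.4, 0.6, 0.4]
opening: 0.0573
grip_force: 0.0
```

Call:
step_arm --pt "0.62 -12 7 0 0 0 0" --pt "0.62 -12 7 0 0 0 0" --pt "0.62 -12 7 0 0 0 0" --pt "0.62 -12 7 0 0 0 0" --pt "0.62 -12 17 0 0 0 0"

```text
time: 11.83
tool_pos: [0.4121, -0.0239, 0.1631]
tool_rot: [-3.14, 0.001, 2.941]
contact_force: [2.3, -0.6, -0.1]
opening: 0.0571
grip_force: 0.0
```

Call:
step_arm --pt "0.62 0 12 0 0 0 0.1" --pt "0.62 0 12 0 0 0 0.1" --pt "0.62 0 12 0 0 0 0.1"

```text
time: 12.08
tool_pos: [0.414, 0.1009, 0.1632]
tool_rot: [3.141, 0.002, 3.046]
contact_force: [1.0, -0.2, -0.8]
opening: 0.057
grip_force: 0.0
```

```bash
python3 look.py e
```

```text
12.1333 [0.41356517 0.10620946 0.16326757] [3.13788904e+00 1.43158426e-03 3.04887487e+00] 0.057149851356467295
431 [339.8 135.6] [ 0.6749 -0.153   2.9095] 0.104
464 [320.2 244.1] [ 0.4149 -0.0965  3.0494] 0.093
283 [281.1 246.4] [ 4.1100e-01 -2.3000e-03  2.7178e+00] 0.479
921 [185.3 314. ] [0.2607 0.2372 0.3141] 0.393
579 [298.7 333.1] [ 0.216  -0.0203  4.4513] 0.593
```

Call:
step_arm --pt "0.62 1.3 -19 0 0 0 0" --pt "0.62 1.3 -19 0 0 0 0" --pt "0.62 1.3 -19 0 0 0 0" --pt "0.62 1.3 -19 0 0 0 0" --pt "0.62 1.3 -19 0 0 0 0"

```text
time: 12.55
tool_pos: [0.4275, -0.0948, 0.1631]
tool_rot: [-3.14, 0.002, 3.045]
contact_force: [0.5, 0.8, 0.6]
opening: 0.0569
grip_force: 0.0
```

Call:
step_arm --pt "0.62 0 -1.6 0 0 0 0" --pt "0.62 0 -1.6 -4 0 0 0" --pt "0.62 0 -1.6 -8 0 0 0" --pt "0.62 0 -1.6 -8 0 0 0"

```text
time: 12.88
tool_pos: [0.4231, -0.1062, 0.0774]
tool_rot: [3.138, -0.011, 3.045]
contact_force: [-1.6, 0.7, -0.0]
opening: 0.0567
grip_force: 0.0
```

```bash
python3 look.py f
```

```text
12.9333 [ 0.42451978 -0.10649836  0.08035641] [ 3.13893272 -0.00752197  3.04559212] 0.05694682111105036
428 [339.8 135.5] [ 0.6752 -0.1531  2.9309] 0.112
388 [275.6 248.2] [ 0.4125  0.0085 -0.4873] 0.169
```

Call:
step_arm --pt "0.62 0 0.95 0 0 0 0" --pt "0.62 0 0.95 0 0 0 0" --pt "0.62 0 0.95 0 0 0 0"

```text
time: 13.18
tool_pos: [0.4279, -0.0974, 0.0849]
tool_rot: [-3.14, 0.004, 3.048]
contact_force: [-0.4, -0.4, -0.5]
opening: 0.0569
grip_force: 0.0
```

Call:
step_arm --pt "0.62 0 0 -3 0 0 0" --pt "0.62 0 0 -6 0 0 0" --pt "0.62 0 0 -6 0 0 0" --pt "0.62 0 0 -6 0 0 0"

```text
time: 13.52
tool_pos: [0.4264, -0.0974, 0.0234]
tool_rot: [3.141, -0.001, 3.047]
contact_force: [-0.4, 0.1, 0.6]
opening: 0.0567
grip_force: 0.0
```

Call:
step_arm --pt "0.3 0 0 0 0 0 0" --pt "0.3 0 0 0 0 0 0" --pt "0.3 0 0 0 0 0 0" --pt "0.3 0 0 0 0 0 0" --pt "0.3 0 0 0 0 0 0"

```text
time: 13.93
tool_pos: [0.4275, -0.0979, 0.0243]
tool_rot: [-3.141, 0.003, 3.046]
contact_force: [-1.7, 1.3, 8.7]
opening: 0.0395
grip_force: 35.0
```

Call:
step_arm --pt "0.3 0 0 3 0 0 0" --pt "0.3 0 0 14 0 0 0" --pt "0.3 0 0 14 0 0 0" --pt "0.3 0 0 14 0 0 0" --pt "0.3 0 0 14 0 0 0"

```text
time: 14.35
tool_pos: [0.4295, -0.0989, 0.1689]
tool_rot: [-3.138, 0.011, 3.046]
contact_force: [1.2, -1.1, -1.3]
opening: 0.0396
grip_force: 35.0
```

Call:
step_arm --pt "0.3 3 -3 0 0 0 -0.12" --pt "0.3 3 -3 0 0 0 -0.24" --pt "0.3 3 -3 0 0 0 -0.36" --pt "0.3 3 -3 0 0 0 -0.48" --pt "0.3 3 -3 0 0 0 -0.6"

```text
time: 14.77
tool_pos: [0.4561, -0.1276, 0.1624]
tool_rot: [-3.141, -0.001, 2.44]
contact_force: [-1.0, 0.2, -0.7]
opening: 0.0394
grip_force: 35.0
```

Call:
step_arm --pt "0.3 3 -3 0 0 0 -0.12" --pt "0.3 3 -3 0 0 0 -0.24" --pt "0.3 3 -3 0 0 0 -0.36" --pt "0.3 3 -3 0 0 0 -0.48" --pt "0.3 3 -3 0 0 0 -0.6"

```text
time: 15.18
tool_pos: [0.486, -0.1576, 0.1623]
tool_rot: [-3.141, -0.001, 1.84]
contact_force: [-0.6, 0.6, -0.5]
opening: 0.0399
grip_force: 35.0
```

Call:
step_arm --pt "0.3 3 -3 0 0 0 -0.12" --pt "0.3 3 -3 0 0 0 -0.24" --pt "0.3 3 -3 0 0 0 -0.36" --pt "0.3 3 -3 0 0 0 -0.48" --pt "0.3 3 -3 0 0 0 -0.6"

```text
time: 15.6
tool_pos: [0.516, -0.1876, 0.1622]
tool_rot: [-3.14, -0.0, 1.24]
contact_force: [0.1, -0.2, -1.3]
opening: 0.0398
grip_force: 35.0
```

Call:
step_arm --pt "0.3 3.2 -1.1 0 0 0 -0.12" --pt "0.3 3.2 -1.1 0 0 0 -0.24" --pt "0.3 3.2 -1.1 0 0 0 -0.36" --pt "0.3 3.2 -1.1 0 0 0 -0.395" --pt "0.3 3.2 -1.1 0 0 0 -0.395"

```text
time: 16.02
tool_pos: [0.5481, -0.1985, 0.1622]
tool_rot: [-3.141, 0.0, 0.85]
contact_force: [-0.1, -0.5, -0.9]
opening: 0.0397
grip_force: 35.0
```

Call:
step_arm --pt "0.3 0.08 -0.06 -4 0 0 0" --pt "0.3 0.08 -0.06 -8 0 0 0" --pt "0.3 0.08 -0.06 -9.8 0 0 0" --pt "0.3 0.08 -0.06 -9.8 0 0 0" --pt "0.3 0.08 -0.06 -9.8 0 0 0"

```text
time: 16.43
tool_pos: [0.5488, -0.199, 0.0643]
tool_rot: [-3.14, 0.0, 0.852]
contact_force: [-0.1, -0.1, -1.0]
opening: 0.04
grip_force: 35.0
```

Call:
step_arm --pt "0.3 0 0 -1 0 0 0" --pt "0.3 0 0 -2 0 0 0" --pt "0.3 0 0 -2.5 0 0 0" --pt "0.3 0 0 -2.5 0 0 0"

```text
time: 16.77
tool_pos: [0.5497, -0.199, 0.0433]
tool_rot: [3.14, -0.001, 0.852]
contact_force: [-8.9, 5.3, 23.8]
opening: 0.0406
grip_force: 35.0
```

Call:
step_arm --pt "0.3 0 0 -0.3 0 0 0" --pt "0.3 0 0 -0.5 0 0 0" --pt "0.3 0 0 -0.5 0 0 0"

```text
time: 17.02
tool_pos: [0.5487, -0.1982, 0.0409]
tool_rot: [3.141, -0.001, 0.852]
contact_force: [-19.0, 10.9, 46.7]
opening: 0.0411
grip_force: 35.8
```

Call:
step_arm --pt "0.3 0 0 1.5 0 0 0" --pt "0.3 -0.15 0.13 1.5 0 0 0" --pt "0.3 -0.15 0.13 1.5 0 0 0" --pt "0.3 -0.15 0.13 0.6 0 0 0" --pt "0.3 -0.15 0.13 0.6 0 0 0"

```text
time: 17.43
tool_pos: [0.5483, -0.1982, 0.0408]
tool_rot: [3.14, -0.0, 0.851]
contact_force: [-1.6, 2.5, 12.2]
opening: 0.0417
grip_force: 34.5
```

Call:
step_arm --pt "0.3 0 0 -0.3 0 0 0" --pt "0.3 0 0 -0.6 0 0 0" --pt "0.3 0 0 -0.6 0 0 0"

```text
time: 17.68
tool_pos: [0.5477, -0.1975, 0.0385]
tool_rot: [3.141, -0.0, 0.852]
contact_force: [-14.6, 8.5, 42.7]
opening: 0.0426
grip_force: 36.4
```

Call:
step_arm --pt "0.3 0 0 2 0 0 0" --pt "0.3 0 0 4 0 0 0" --pt "0.3 0 0 4 0 0 0" --pt "0.3 0 0 4 0 0 0"

```text
time: 18.02
tool_pos: [0.5479, -0.1981, 0.074]
tool_rot: [3.141, -0.0, 0.851]
contact_force: [0.5, -0.3, -2.1]
opening: 0.0424
grip_force: 33.6
```

```bash
python3 look.py g; python3 - <<'E'
from h import *
a=cv2.imread("pics/raw_g.png");b=read_camera("side")[:,:,::-1];cv2.imwrite("pics/raw_gs.png",b)
A=cv2.resize(a[90:230,270:410],(400,400),interpolation=cv2.INTER_CUBIC);B=cv2.resize(b[195:295,245:345],(400,400),interpolation=cv2.INTER_CUBIC)
cv2.imwrite("pics/v5.png",np.hstack([A,B]))
E
```

```text
18.0667 [ 0.54718037 -0.19771792  0.07310013] [-3.13986287e+00  4.90053661e-04  8.51063164e-01] 0.04214467979654436
419 [339.9 135.3] [ 0.6729 -0.1512  2.9171] 0.097
454 [277.3 247.8] [0.41   0.0072 2.3988] 0.092
692 [168.1 316.8] [0.2471 0.2749 3.3786] 0.293
```

View pics/v5.png

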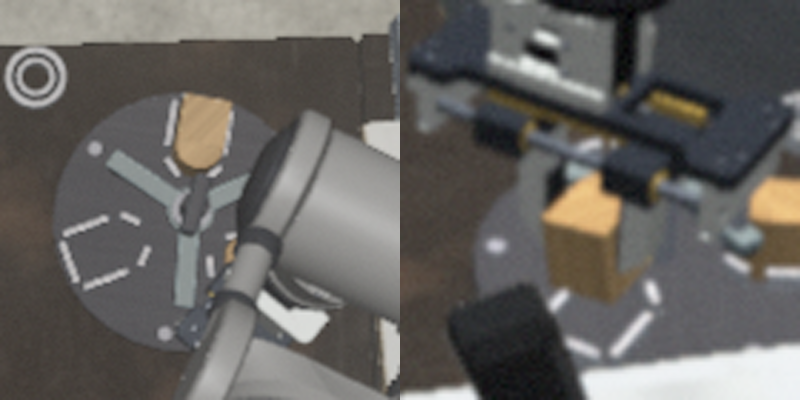

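```bash
python3 - <<'E'
from h import *
J=(.6033,-.1374,-.1962)
def patch(im,k,z=.022):
    t=J[2]+k*2*np.pi/3;xs=np.arange(.02,.115,.0005);ys=np.arange(-.035,.0351,.0005)
    X,Y=np.meshgrid(xs,ys,indexing="ij");c,s=np.cos(t),np.sin(t)
    uv=proj(np.c_[(J[0]+c*X-s*Y).ravel(),(J[1]+s*X+c*Y).ravel(),np.full(X.size,z)]).astype(np.float32).reshape(*X.shape,2)
    return cv2.remap(im,uv[...,0],uv[...,1],cv2.INTER_CUBIC)
def peak(p,x):
    w=np.clip(p-np.median(p)-.35*(p.max()-np.median(p)),0,None);return (w*x).sum()/w.sum(),p.max()
ys=np.arange(-.035,.0351,.0005)*1000;xs=np.arange(.02,.115,.0005)*1000
out=[]
for k,ns in((0,"a"),(1,"aceg"),(2,"a"),):
    P=np.mean([patch(cv2.cvtColor(cv2.imread(f"pics/raw_{n}.png"),cv2.COLOR_BGR2GRAY).astype(np.float32),k) for n in ("a" if k!=1 else "ae")],0)
    for x0,x1 in((60,75),(75,90),(90,97)):
        p=P[(xs>=x0)&(xs<x1)].mean(0);L=ys<0
        print(k,x0,"side walls",np.round(peak(p[L],ys[L]),1),np.round(peak(p[~L],ys[~L]),1))
    p=P[:,np.abs(ys)<12].mean(1);m=xs>85;print(k,"end wall",np.round(peak(p[m],xs[m]),1),"want 104.25")
    out.append(np.clip(P,0,255))
cv2.imwrite("pics/v6.png",cv2.resize(np.hstack(out).astype(np.uint8),None,fx=1.8,fy=1.8))
E
```

```text
0 60 side walls [-24.2 196.2] [ 24.3 192. ]
0 75 side walls [-24.3 200.2] [ 24.2 197.7]
0 90 side walls [-24.3 204.3] [ 24.4 196. ]
0 end wall [104.4 202.5] want 104.25
1 60 side walls [-24.4 196.3] [ 24.  195.5]
1 75 side walls [-24.3 202.3] [ 24.2 204.2]
1 90 side walls [-24.4 199.7] [ 24.2 197.8]
1 end wall [104.2 199.4] want 104.25
2 60 side walls [-24.2 200.9] [ 24.4 200. ]
2 75 side walls [-24.2 204.1] [ 24.4 203.5]
2 90 side walls [-24.1 204.7] [ 24.4 201.8]
2 end wall [104.2 202.4] want 104.25
```

View pics/v6.png

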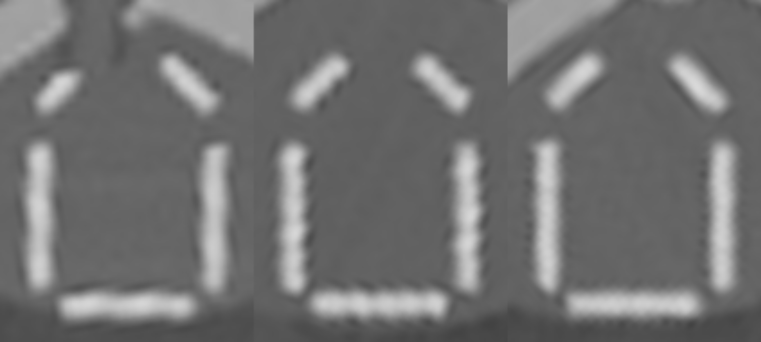

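Call:
step_arm --pt "0.3 0 0 9 0 0 0" --pt "0.3 0 0 9 0 0 0" --pt "0.3 0 0 9 0 0 0" --pt "0.3 -6 4.5 9 0 0 0" --pt "0.3 -6 4.5 9 0 0 0"

```text
time: 18.53
tool_pos: [0.4868, -0.1526, 0.1633]
tool_rot: [-3.14, 0.0, 0.85]
contact_force: [-0.6, 0.6, -0.7]
opening: 0.0426
grip_force: 33.6
```

Call:
step_arm --pt "0.3 -6 4.5 0 0 0 0" --pt "0.3 -6 4.5 0 0 0 0" --pt "0.3 -6 4.5 -4 0 0 0" --pt "0.3 -6 4.5 -8 0 0 0" --pt "0.3 -6 4.5 -10 0 0 0"

```text
time: 18.95
tool_pos: [0.4252, -0.1066, 0.0613]
tool_rot: [-3.137, 0.001, 0.851]
contact_force: [-0.7, 0.2, -0.9]
opening: 0.0424
grip_force: 33.6
```

Call:
step_arm --pt "0.3 0 0 -2 0 0 0" --pt "0.3 0 0 -3.5 0 0 0" --pt "0.3 0 0 -3.8 0 0 0" --pt "0.3 0 0 -3.8 0 0 0"

```text
time: 19.28
tool_pos: [0.4265, -0.1074, 0.0251]
tool_rot: [-3.138, 0.001, 0.851]
contact_force: [0.0, 0.0, -0.9]
opening: 0.0425
grip_force: 33.6
```

Call:
step_arm --pt "0.3 0 0 -0.4 0 0 0" --pt "0.3 0 0 -0.6 0 0 0" --pt "0.62 0 0 -0.6 0 0 0" --pt "0.62 0 0 -0.2 0 0 0" --pt "0.62 0 0 -0.2 0 0 0"

```text
time: 19.7
tool_pos: [0.4284, -0.1082, 0.0258]
tool_rot: [3.14, -0.001, 0.851]
contact_force: [-0.0, -0.4, 0.4]
opening: 0.0552
grip_force: 0.0
```

Call:
step_arm --pt "0.3 0 0 0 0 0 0" --pt "0.3 0 0 0 0 0 0" --pt "0.3 0 0 0 0 0 0" --pt "0.3 0 0 0 0 0 0"

```text
time: 20.03
tool_pos: [0.4284, -0.1082, 0.0251]
tool_rot: [3.14, -0.0, 0.851]
contact_force: [1.0, -0.7, 3.7]
opening: 0.0399
grip_force: 34.9
```

```bash
python3 - <<'E'
from h import *
o=observe();print(o["tool_pos"],o["tool_rot"],o["opening"])
E
```

```text
[ 0.4283564  -0.10823933  0.02507345] [ 3.14005726e+00 -4.19013628e-04  8.51077191e-01] 0.03987839000381509
```

Call:
step_arm --pt "0.55 0 0 0 0 0 0" --pt "0.55 0 0 0 0 0 0" --pt "0.55 0 0 3 0 0 0" --pt "0.55 0 0 7 0 0 0" --pt "0.55 0 0 11 0 0 0"

```text
time: 20.45
tool_pos: [0.4264, -0.1073, 0.1351]
tool_rot: [-3.137, 0.001, 0.851]
contact_force: [0.7, -0.9, 0.1]
opening: 0.0505
grip_force: 0.0
```

Call:
step_arm --pt "0.55 0 19 0 0 0 0" --pt "0.55 0 19 0 0 0 0" --pt "0.55 0 19 0 0 0 0" --pt "0.55 0 19 0 0 0 0" --pt "0.55 0 19 0 0 0 0"

```text
time: 20.87
tool_pos: [0.4266, 0.0853, 0.1347]
tool_rot: [-3.14, 0.0, 0.852]
contact_force: [-1.2, -0.6, 0.9]
opening: 0.0501
grip_force: 0.0
```

```bash
python3 look.py i
```

```text
20.9167 [0.42660393 0.08732466 0.13465676] [-3.13962029e+00 -8.48798502e-04  8.53889367e-01] 0.05055423547865191
431 [339.8 135.6] [ 0.675  -0.1531  2.9191] 0.105
460 [322.4 236.2] [ 0.4369 -0.1007  0.8328] 0.095
564 [162.6 258.5] [0.3724 0.2762 0.0832] 0.647
452 [277.3 247.7] [0.4101 0.0072 2.3802] 0.089
528 [191.9 312.2] [0.2686 0.214  0.2103] 0.187
571 [298.9 333.1] [ 0.2161 -0.0211  4.4498] 0.608
```

Call:
step_arm --pt "0.62 0 -19 0 0 0 0" --pt "0.62 0 -19 0 0 0 0" --pt "0.62 0 -19 0 0 0 0" --pt "0.62 0 -19 0 0 0 0" --pt "0.62 0 -19 0 0 0 0"

```text
time: 21.33
tool_pos: [0.4274, -0.1112, 0.1346]
tool_rot: [3.141, 0.001, 0.85]
contact_force: [0.4, 0.7, -0.4]
opening: 0.0572
grip_force: 0.0
```

Call:
step_arm --pt "0.62 0 0 -3 0 0 0" --pt "0.62 0 0 -6 0 0 0" --pt "0.62 0 0 -7 0 0 0" --pt "0.62 0 0 -7 0 0 0" --pt "0.62 0 0 -7 0 0 0"

```text
time: 21.75
tool_pos: [0.4273, -0.1078, 0.0644]
tool_rot: [-3.14, 0.001, 0.851]
contact_force: [-0.2, -0.0, 0.5]
opening: 0.0569
grip_force: 0.0
```

Call:
step_arm --pt "0.62 0 0 -2 0 0 0" --pt "0.62 0 0 -4 0 0 0" --pt "0.62 0 0 -4 0 0 0"

```text
time: 22.0
tool_pos: [0.4269, -0.1074, 0.0236]
tool_rot: [-3.139, 0.001, 0.852]
contact_force: [-0.7, 0.1, 0.4]
opening: 0.0568
grip_force: 0.0
```

Call:
step_arm --pt "0.3 0 0 0 0 0 0" --pt "0.3 0 0 0 0 0 0" --pt "0.3 0 0 0 0 0 0" --pt "0.3 0 0 0 0 0 0" --pt "0.3 0 0 0 0 0 0" --grip_force 50

```text
time: 22.42
tool_pos: [0.4287, -0.1083, 0.0261]
tool_rot: [3.139, -0.001, 0.851]
contact_force: [-1.1, 0.9, 7.1]
opening: 0.0396
grip_force: 50.0
```

Call:
step_arm --pt "0.3 0 0 2 0 0 0" --pt "0.3 0 0 14 0 0 0" --pt "0.3 0 0 14 0 0 0" --pt "0.3 0 0 14 0 0 0" --pt "0.3 0 0 14 0 0 0"

```text
time: 22.83
tool_pos: [0.4313, -0.1094, 0.1719]
tool_rot: [3.129, -0.004, 0.851]
contact_force: [1.9, -0.6, -0.7]
opening: 0.0396
grip_force: 50.0
```

Call:
step_arm --pt "0.3 12 -9 0 0 0 0" --pt "0.3 12 -9 0 0 0 0" --pt "0.3 12 -9 0 0 0 0" --pt "0.3 12 -9 0 0 0 0" --pt "0.3 12 -9 0 0 0 0"

```text
time: 23.25
tool_pos: [0.5508, -0.2011, 0.1641]
tool_rot: [3.138, -0.0, 0.849]
contact_force: [-1.4, -0.2, -1.0]
opening: 0.0394
grip_force: 50.0
```

Call:
step_arm --pt "0.3 0 0 -4 0 0 0" --pt "0.3 0 0 -8 0 0 0" --pt "0.3 0 0 -9.5 0 0 0" --pt "0.3 0 0 -9.5 0 0 0" --pt "0.3 0 0 -9.5 0 0 0"

```text
time: 23.67
tool_pos: [0.5471, -0.1975, 0.0694]
tool_rot: [-3.14, 0.0, 0.851]
contact_force: [0.7, -0.1, -0.1]
opening: 0.0395
grip_force: 50.0
```

Call:
step_arm --pt "0.3 0 0 -1 0 0 0" --pt "0.3 0 0 -2 0 0 0" --pt "0.3 0 0 -2.4 0 0 0" --pt "0.3 0 0 -2.8 0 0 0" --pt "0.3 0 0 -2.8 0 0 0"

```text
time: 24.08
tool_pos: [0.5474, -0.1978, 0.0412]
tool_rot: [-3.141, 0.0, 0.851]
contact_force: [-0.7, -0.3, -1.9]
opening: 0.0396
grip_force: 50.0
```

Call:
step_arm --pt "0.3 0 0 -0.3 0 0 0" --pt "0.3 0 0 -0.6 0 0 0" --pt "0.3 0 0 -0.6 0 0 0"

```text
time: 24.33
tool_pos: [0.5481, -0.1981, 0.0361]
tool_rot: [3.141, -0.0, 0.851]
contact_force: [-0.2, -0.7, 0.7]
opening: 0.0397
grip_force: 50.0
```

Call:
step_arm --pt "0.55 0 0 0 0 0 0" --pt "0.55 0 0 0 0 0 0" --pt "0.55 0 0 3 0 0 0" --pt "0.55 0 0 7 0 0 0" --pt "0.55 0 0 11 0 0 0"

```text
time: 24.75
tool_pos: [0.547, -0.1976, 0.1461]
tool_rot: [-3.139, 0.001, 0.851]
contact_force: [0.3, -0.8, 0.5]
opening: 0.0509
grip_force: 0.0
```

Call:
step_arm --pt "0.8 -10 13 0 0 0 0" --pt "0.8 -10 13 0 0 0 0" --pt "0.8 -10 13 0 0 0 0" --pt "0.8 -10 13 0 0 0 0" --pt "0.8 -10 13 0 0 0 0"

```text
time: 25.17
tool_pos: [0.4424, -0.0632, 0.1454]
tool_rot: [-3.136, 0.001, 0.854]
contact_force: [-0.2, 0.7, 0.1]
opening: 0.0729
grip_force: 0.0
```

Call:
step_arm --pt "0.8 -4 17 0 0 0 -0.55" --pt "0.8 -4 17 0 0 0 -0.55" --pt "0.8 -4 17 0 0 0 -0.55" --pt "0.8 -4 17 0 0 0 -0.55" --pt "0.8 -4 17 0 0 0 -0.55"

```text
time: 25.58
tool_pos: [0.408, 0.1012, 0.146]
tool_rot: [3.142, -0.001, 0.306]
contact_force: [0.5, -0.3, 0.3]
opening: 0.0735
grip_force: 0.0
```

```bash
python3 look.py j
```

```text
25.6333 [0.40647863 0.10474005 0.14595665] [-3.13927700e+00  2.83088589e-07  2.95260172e-01] 0.07341457504850145
434 [339.8 135.7] [ 0.6747 -0.153   2.9233] 0.101
431 [358.3 184.9] [ 0.5559 -0.1889  0.8596] 0.102
412 [192.4 233.7] [0.4558 0.2281 1.8808] 1.079
278 [281.  245.1] [ 0.4183 -0.0056  0.2776] 0.484
835 [186.6 313.9] [0.2634 0.2294 0.3251] 0.336
576 [298.8 333.1] [ 0.2138 -0.0158  1.2719] 0.595
```

Call:
step_arm --pt "0.85 0.1 -9.5 0 0 0 0.515" --pt "0.85 0.1 -9.5 0 0 0 0.515" --pt "0.85 0.1 -9.5 0 0 0 0.515" --pt "0.85 0.1 -9.5 0 0 0 0.515" --pt "0.85 0.1 -9.5 0 0 0 0.515"

```text
time: 26.05
tool_pos: [0.4098, 0.0029, 0.1459]
tool_rot: [3.141, -0.0, 0.83]
contact_force: [-1.5, 0.7, -0.3]
opening: 0.0778
grip_force: 0.0
```

Call:
step_arm --pt "0.85 0 0 0 0 0 0" --pt "0.85 0 0 -4 0 0 0" --pt "0.85 0 0 -7 0 0 0" --pt "0.85 0 0 -7 0 0 0"

```text
time: 26.38
tool_pos: [0.4063, 0.0051, 0.072]
tool_rot: [-3.134, 0.005, 0.824]
contact_force: [-1.1, 0.2, -0.5]
opening: 0.078
grip_force: 0.0
```

Call:
step_arm --pt "0.85 0.1 0.2 -1 0 0 -0.01" --pt "0.85 0.1 0.2 -4 0 0 -0.01" --pt "0.85 0.1 0.2 -5 0 0 -0.01" --pt "0.85 0.1 0.2 -5 0 0 -0.01" --grip_force 35

```text
time: 26.72
tool_pos: [0.4098, 0.0068, 0.0251]
tool_rot: [-3.139, 0.002, 0.815]
contact_force: [-0.5, 0.4, 0.4]
opening: 0.0783
grip_force: 0.0
```

Call:
step_arm --pt "0.55 0 0 0 0 0 0" --pt "0.55 0 0 0 0 0 0" --pt "0.55 0 0 0 0 0 0" --pt "0.55 0 0 0 0 0 0" --pt "0.55 0 0 0 0 0 0"

```text
time: 27.13
tool_pos: [0.4113, 0.0064, 0.027]
tool_rot: [3.14, -0.001, 0.816]
contact_force: [-0.7, 0.8, 7.6]
opening: 0.0594
grip_force: 35.0
```

Call:
step_arm --pt "0.55 0 0 1 0 0 0" --pt "0.55 0 0 3 0 0 0" --pt "0.55 0 0 4 0 0 0" --pt "0.55 0 0 4 0 0 0"

```text
time: 27.47
tool_pos: [0.412, 0.0063, 0.0679]
tool_rot: [3.138, -0.003, 0.816]
contact_force: [1.0, -0.3, -1.4]
opening: 0.0597
grip_force: 35.0
```

Call:
step_arm --pt "0.55 0.8 -10.6 0 0 0 0.12" --pt "0.55 0.8 -10.6 0 0 0 0.24" --pt "0.55 0.8 -10.6 0 0 0 0.36" --pt "0.55 0.8 -10.6 0 0 0 0.48" --pt "0.55 0.8 -10.6 0 0 0 0.6"

```text
time: 27.88
tool_pos: [0.4186, -0.1016, 0.0654]
tool_rot: [3.141, 0.0, 1.386]
contact_force: [-0.8, 1.6, -0.8]
opening: 0.0595
grip_force: 35.0
```

Call:
step_arm --pt "0.55 0 0 0 0 0 0.12" --pt "0.55 0 0 0 0 0 0.24" --pt "0.55 0 0 0 0 0 0.36" --pt "0.55 0 0 0 0 0 0.48" --pt "0.55 0 0 0 0 0 0.6"

```text
time: 28.3
tool_pos: [0.4182, -0.0994, 0.0654]
tool_rot: [-3.141, -0.0, 1.989]
contact_force: [0.3, -0.9, -0.5]
opening: 0.0593
grip_force: 35.0
```

Call:
step_arm --pt "0.55 0 0 0 0 0 0.12" --pt "0.55 0 0 0 0 0 0.24" --pt "0.55 0 0 0 0 0 0.36" --pt "0.55 0 0 0 0 0 0.48" --pt "0.55 0 0 0 0 0 0.6"

```text
time: 28.72
tool_pos: [0.4182, -0.0994, 0.0654]
tool_rot: [3.142, -0.001, 2.589]
contact_force: [0.7, 0.1, -1.0]
opening: 0.0593
grip_force: 35.0
```

Call:
step_arm --pt "0.55 0 0 0 0 0 0.12" --pt "0.55 0 0 0 0 0 0.24" --pt "0.55 0 0 0 0 0 0.36" --pt "0.55 0 0 0 0 0 0.48" --pt "0.55 0 0 0 0 0 0.6"

```text
time: 29.13
tool_pos: [0.4182, -0.0994, 0.0654]
tool_rot: [3.141, -0.0, -3.094]
contact_force: [0.2, -0.1, -0.7]
opening: 0.0595
grip_force: 35.0
```

Call:
step_arm --pt "0.55 0 0 0 0 0 0.12" --pt "0.55 0 0 0 0 0 0.24" --pt "0.55 0 0 -2 0 0 0.255" --pt "0.55 0 0 -4 0 0 0.255" --pt "0.55 0 0 -4 0 0 0.255"

```text
time: 29.55
tool_pos: [0.4184, -0.0995, 0.024]
tool_rot: [3.141, -0.0, -2.845]
contact_force: [-0.3, 0.3, -1.0]
opening: 0.0596
grip_force: 35.0
```

Call:
step_arm --pt "0.8 0 0 0 0 0 0" --pt "0.8 0 0 0 0 0 0" --pt "0.8 0 0 3 0 0 0" --pt "0.8 0 0 7 0 0 0" --pt "0.8 0 0 10 0 0 0"

```text
time: 29.97
tool_pos: [0.4185, -0.0995, 0.1279]
tool_rot: [-3.141, 0.0, -2.845]
contact_force: [1.3, -1.2, -0.1]
opening: 0.0734
grip_force: 0.0
```

Call:
step_arm --pt "0.62 0 19 0 0 0 -0.12" --pt "0.62 0 19 0 0 0 -0.24" --pt "0.62 0 19 0 0 0 -0.36" --pt "0.62 0 19 0 0 0 -0.48" --pt "0.62 0 19 0 0 0 -0.6"

```text
time: 30.38
tool_pos: [0.4188, 0.0744, 0.1264]
tool_rot: [3.141, 0.001, 2.92]
contact_force: [0.3, -0.4, -0.4]
opening: 0.0569
grip_force: 0.0
```

Call:
step_arm --pt "0.62 0 0 0 0 0 -0.12" --pt "0.62 0 0 0 0 0 -0.24" --pt "0.62 0 0 0 0 0 -0.36" --pt "0.62 0 0 0 0 0 -0.48" --pt "0.62 0 0 0 0 0 -0.6"

```text
time: 30.8
tool_pos: [0.419, 0.0731, 0.1261]
tool_rot: [3.141, 0.0, 2.32]
contact_force: [0.8, -0.2, -0.5]
opening: 0.0573
grip_force: 0.0
```

```bash
python3 look.py k
```

```text
30.85 [0.41898732 0.0730636  0.12612937] [3.14100532e+00 3.89783629e-04 2.31281776e+00] 0.05669415579287867
433 [339.8 135.6] [ 0.6749 -0.153   2.9171] 0.1
428 [358.3 184.8] [ 0.5559 -0.1888  0.88  ] 0.099
455 [321.3 244. ] [ 0.4178 -0.1014 -1.2758] 0.076
262 [196.6 311.8] [0.2726 0.1987 6.5643] 0.659
478 [164.6 317.5] [ 0.2611  0.2711 -0.7963] 0.313
573 [298.9 333.1] [ 0.2163 -0.0203  4.4533] 0.606
```

Call:
step_arm --pt "0.62 -0.6 -16.2 0 0 0 -0.452" --pt "0.62 -0.6 -16.2 0 0 0 -0.452" --pt "0.62 -0.6 -16.2 0 0 0 -0.452" --pt "0.62 -0.6 -16.2 0 0 0 -0.452" --pt "0.62 -0.6 -16.2 0 0 0 -0.452"

```text
time: 31.27
tool_pos: [0.4135, -0.0947, 0.1263]
tool_rot: [3.14, 0.003, 1.867]
contact_force: [0.8, 0.6, 0.9]
opening: 0.057
grip_force: 0.0
```

Call:
step_arm --pt "0.62 0 0 0 0 0 0" --pt "0.62 0 0 -3 0 0 0" --pt "0.62 0 0 -6 0 0 0" --pt "0.62 0 0 -6 0 0 0" --pt "0.62 0 0 -6 0 0 0"

```text
time: 31.68
tool_pos: [0.412, -0.0877, 0.0653]
tool_rot: [-3.139, -0.003, 1.877]
contact_force: [-0.6, 0.0, 0.1]
opening: 0.0569
grip_force: 0.0
```

Next I lower and grip, then release, lift away and look, which measures the camera offset in this direction.

Call:
step_arm --pt "0.62 0.1 -0.1 -1 0 0 -0.01" --pt "0.62 0.1 -0.1 -4.1 0 0 -0.01" --pt "0.62 0.1 -0.1 -4.1 0 0 -0.01" --pt "0.62 0.1 -0.1 -4.1 0 0 -0.01" --grip_force 50

```text
time: 32.02
tool_pos: [0.4139, -0.0894, 0.0255]
tool_rot: [-3.141, -0.001, 1.865]
contact_force: [-0.4, 1.0, 1.1]
opening: 0.057
grip_force: 0.0
```

Call:
step_arm --pt "0.3 0 0 0 0 0 0" --pt "0.3 0 0 0 0 0 0" --pt "0.3 0 0 0 0 0 0" --pt "0.3 0 0 0 0 0 0" --pt "0.3 0 0 0 0 0 0"

```text
time: 32.43
tool_pos: [0.4149, -0.0903, 0.0261]
tool_rot: [3.139, 0.001, 1.864]
contact_force: [-0.6, 0.9, 7.6]
opening: 0.0395
grip_force: 50.0
```

Call:
step_arm --pt "0.55 0 0 0 0 0 0" --pt "0.55 0 0 0 0 0 0" --pt "0.55 0 0 4 0 0 0" --pt "0.55 0 17 7 0 0 0" --pt "0.55 0 17 7 0 0 0"

```text
time: 32.85
tool_pos: [0.4153, -0.0089, 0.0807]
tool_rot: [3.139, 0.002, 1.858]
contact_force: [1.3, 0.6, -0.1]
opening: 0.0503
grip_force: 0.0
```

Call:
step_arm --pt "0.55 0 13 0 0 0 0" --pt "0.55 0 13 0 0 0 0" --pt "0.55 0 13 0 0 0 0" --pt "0.55 0 13 0 0 0 0"

```text
time: 33.18
tool_pos: [0.4138, 0.1271, 0.0799]
tool_rot: [3.139, -0.001, 1.869]
contact_force: [-0.5, -3.7, 6.3]
opening: 0.0504
grip_force: 0.0
```

```bash
python3 look.py l
```

```text
33.2333 [0.41422082 0.12551129 0.07993932] [ 3.13921253e+00 -1.33517223e-04  1.86959987e+00] 0.050374602720364224
431 [339.8 135.7] [ 0.6748 -0.1532  2.9222] 0.108
427 [358.3 184.8] [ 0.5561 -0.1891  0.8795] 0.101
455 [321.3 244. ] [ 0.4177 -0.1014  5.0121] 0.074
722 [184.4 310.1] [0.2705 0.2338 1.6863] 0.262
574 [298.9 333.1] [ 0.2165 -0.0198  4.4593] 0.599
```

Call:
step_arm --pt "0.62 0 -18 1 0 0 0" --pt "0.62 0 -18 1 0 0 0" --pt "0.62 0 -18 1 0 0 0" --pt "0.62 0 -18 1 0 0 0" --pt "0.62 0 -18 1 0 0 0"

```text
time: 33.65
tool_pos: [0.4139, -0.0635, 0.0897]
tool_rot: [3.141, 0.002, 1.86]
contact_force: [1.2, -0.5, -0.6]
opening: 0.0568
grip_force: 0.0
```

Call:
step_arm --pt "0.62 0 -3.4 0 0 0 0" --pt "0.62 0 -3.4 0 0 0 0" --pt "0.62 0 -3.4 0 0 0 0"

```text
time: 33.9
tool_pos: [0.4134, -0.0944, 0.0892]
tool_rot: [-3.141, -0.0, 1.859]
contact_force: [-0.5, 1.4, -0.6]
opening: 0.0569
grip_force: 0.0
```

```bash
python3 look.py m | head -4
```

```text
33.95 [ 0.41327014 -0.09309483  0.08910825] [-3.14094092e+00 -6.51724606e-04  1.86059089e+00] 0.05716742576344722
429 [339.8 135.5] [ 0.6749 -0.1531  2.9297] 0.113
418 [358.4 184.7] [ 0.5565 -0.1895  0.8695] 0.091
```

Call:
step_arm --pt "0.62 0.1 0.2 -2 0 0 0" --pt "0.62 0.1 0.2 -5 0 0 0" --pt "0.62 0.1 0.2 -6.4 0 0 0" --pt "0.62 0.1 0.2 -6.4 0 0 0"

```text
time: 34.28
tool_pos: [0.4127, -0.0884, 0.0229]
tool_rot: [-3.137, -0.004, 1.865]
contact_force: [-0.3, 0.5, -0.2]
opening: 0.0567
grip_force: 0.0
```

Call:
step_arm --pt "0.3 0 0 0 0 0 0" --pt "0.3 0 0 0 0 0 0" --pt "0.3 0 0 0 0 0 0" --pt "0.3 0 0 0 0 0 0" --pt "0.3 0 0 0 0 0 0"

```text
time: 34.7
tool_pos: [0.4157, -0.0901, 0.0263]
tool_rot: [3.14, 0.001, 1.864]
contact_force: [-1.2, 1.6, 7.0]
opening: 0.0397
grip_force: 50.0
```

Call:
step_arm --pt "0.3 0 0 2 0 0 0" --pt "0.3 0 0 14 0 0 0" --pt "0.3 0 0 14 0 0 0" --pt "0.3 0 0 14 0 0 0" --pt "0.3 0 0 14 0 0 0"

```text
time: 35.12
tool_pos: [0.4185, -0.0914, 0.1721]
tool_rot: [3.131, 0.008, 1.864]
contact_force: [1.3, -1.1, -0.9]
opening: 0.0394
grip_force: 50.0
```

Call:
step_arm --pt "0.3 16.2 3.1 0 0 0 0.035" --pt "0.3 16.2 3.1 0 0 0 0.035" --pt "0.3 16.2 3.1 0 0 0 0.035" --pt "0.3 16.2 3.1 0 0 0 0.035" --pt "0.3 16.2 3.1 0 0 0 0.035"

```text
time: 35.53
tool_pos: [0.5828, -0.0579, 0.1642]
tool_rot: [3.138, 0.001, 1.9]
contact_force: [-1.5, -0.5, -0.6]
opening: 0.0395
grip_force: 50.0
```

Call:
step_arm --pt "0.3 0 0 0 0 0 0" --pt "0.3 0 0 0 0 0 0"

```text
time: 35.7
tool_pos: [0.5761, -0.0588, 0.1645]
tool_rot: [-3.14, -0.001, 1.899]
contact_force: [-0.4, 0.6, -1.4]
opening: 0.0398
grip_force: 50.0
```

Call:
step_arm --pt "0.3 0.04 0.05 -4 0 0 0" --pt "0.3 0.04 0.05 -8 0 0 0" --pt "0.3 0.04 0.05 -9.6 0 0 0" --pt "0.3 0.04 0.05 -9.6 0 0 0" --pt "0.3 0.04 0.05 -9.6 0 0 0"

```text
time: 36.12
tool_pos: [0.5764, -0.0588, 0.0695]
tool_rot: [-3.14, -0.001, 1.898]
contact_force: [0.2, -0.3, 0.3]
opening: 0.0399
grip_force: 50.0
```

Call:
step_arm --pt "0.3 0 0 -1 0 0 0" --pt "0.3 0 0 -2 0 0 0" --pt "0.3 0 0 -2.4 0 0 0" --pt "0.3 0 0 -2.6 0 0 0" --pt "0.3 0 0 -2.6 0 0 0"

```text
time: 36.53
tool_pos: [0.5777, -0.0589, 0.0432]
tool_rot: [3.141, 0.001, 1.899]
contact_force: [1.6, -3.3, -1.3]
opening: 0.0394
grip_force: 50.0
```

Call:
step_arm --pt "0.3 0 0 -0.3 0 0 0" --pt "0.3 0 0 -0.6 0 0 0" --pt "0.3 0 0 -0.75 0 0 0" --pt "0.3 0 0 -0.75 0 0 0"

```text
time: 36.87
tool_pos: [0.578, -0.0589, 0.0363]
tool_rot: [3.14, 0.001, 1.899]
contact_force: [0.6, -2.9, 4.4]
opening: 0.0394
grip_force: 50.0
```

Call:
step_arm --pt "0.55 0 0 0 0 0 0" --pt "0.55 0 0 0 0 0 0" --pt "0.55 0 0 3 0 0 0" --pt "0.55 0 0 7 0 0 0" --pt "0.55 0 0 11 0 0 0"

```text
time: 37.28
tool_pos: [0.5761, -0.0577, 0.1457]
tool_rot: [-3.138, -0.003, 1.899]
contact_force: [1.0, 0.4, -0.0]
opening: 0.0503
grip_force: 0.0
```

Call:
step_arm --pt "0.3 -16 -4 4 0 0 0" --pt "0.3 -16 -4 4 0 0 0" --pt "0.3 -16 -4 4 0 0 0" --pt "0.3 -16 -4 4 0 0 0" --pt "0.3 -16 -4 4 0 0 0"

```text
time: 37.7
tool_pos: [0.412, -0.0981, 0.1865]
tool_rot: [-3.139, -0.002, 1.898]
contact_force: [0.4, 0.1, 0.4]
opening: 0.0282
grip_force: 0.0
```

```bash
python3 look.py n;python3 - <<'E'
from h import *
a=cv2.imread("pics/raw_n.png");b=read_camera("side")[:,:,::-1]
A=cv2.resize(a[90:230,260:400],(400,400),interpolation=cv2.INTER_CUBIC);B=cv2.resize(b[195:295,260:360],(400,400),interpolation=cv2.INTER_CUBIC)
cv2.imwrite("pics/v7.png",np.hstack([A,B]))
E
```

```text
37.75 [ 0.41450395 -0.09835375  0.18659781] [-3.14144825e+00 -4.12495922e-04  1.89692819e+00] 0.02749322532838006
431 [339.8 135.6] [ 0.6748 -0.153   2.9213] 0.108
405 [306.1 175.6] [ 0.581  -0.0697  5.0509] 0.068
425 [358.3 184.7] [ 0.5561 -0.1892  0.8967] 0.102
382 [306.3 334. ] [ 0.2116 -0.0516  4.4629] 0.546
```

View pics/v7.png

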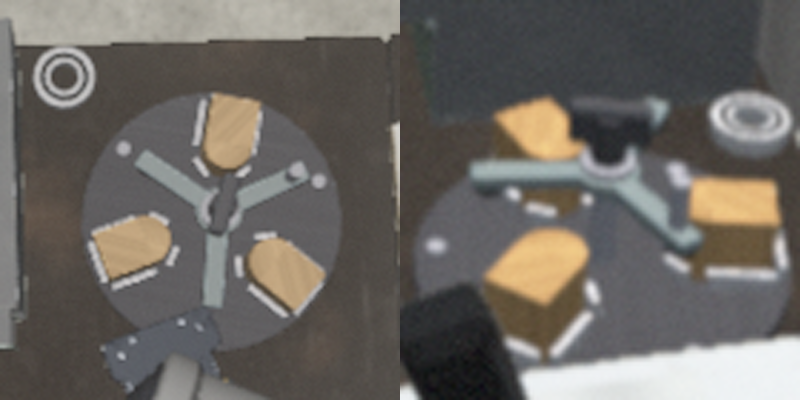

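Call:
step_arm --pt "0.45 17.5 -7.7 0 0 0 0.1" --pt "0.45 17.5 -7.7 0 0 0 0.1" --pt "0.45 17.5 -7.7 0 0 0 0.1" --pt "0.45 17.5 -7.7 0 0 0 0.1" --pt "0.45 17.5 -7.7 0 0 0 0.1" --grip_force 15

```text
time: 38.22
tool_pos: [0.5966, -0.1763, 0.1841]
tool_rot: [3.14, 0.0, 1.999]
contact_force: [-0.1, -0.0, -0.1]
opening: 0.0411
grip_force: 0.0
```

Call:
step_arm --pt "0.45 4.0 -1.8 0 0 0 0" --pt "0.45 4.0 -1.8 0 0 0 0" --pt "0.45 4.0 -1.8 -4 0 0 0" --pt "0.45 4.0 -1.8 -4 0 0 0" --pt "0.45 4.0 -1.8 -4 0 0 0"

```text
time: 38.63
tool_pos: [0.6314, -0.1922, 0.1427]
tool_rot: [-3.137, -0.005, 1.999]
contact_force: [1.1, -0.5, 0.8]
opening: 0.0414
grip_force: 0.0
```

Call:
step_arm --pt "0.45 0 0 -2 0 0 0" --pt "0.45 0 0 -4 0 0 0" --pt "0.45 0 0 -5.4 0 0 0" --pt "0.45 0 0 -5.4 0 0 0"

```text
time: 38.97
tool_pos: [0.6316, -0.1926, 0.0906]
tool_rot: [-3.14, -0.003, 1.999]
contact_force: [-0.3, 0.3, 0.1]
opening: 0.0415
grip_force: 0.0
```

Call:
step_arm --pt "0.05 0 0 0 0 0 0" --pt "0.05 0 0 0 0 0 0" --pt "0.05 0 0 0 0 0 0" --pt "0.05 0 0 0 0 0 0" --pt "0.05 0 0 0 0 0 0"

```text
time: 39.38
tool_pos: [0.6325, -0.1941, 0.093]
tool_rot: [3.142, 0.002, 1.999]
contact_force: [-3.1, -1.3, 2.5]
opening: 0.0126
grip_force: 1.8
```

```bash
python3 - <<'E'
from h import *
o=observe();p=o["tool_pos"];print(p,o["opening"],o["grip_force"],o["contact_force"])
C=np.array([.6032,-.1354]);v=p[:2]-C;r=np.hypot(*v);a=np.arctan2(v[1],v[0]);print(r,a)
for d in (.12,.24,.36,.48,.6,.72,.84,.95,.98,1.0): print(d,np.round(100*(C+r*np.array([np.cos(a+d),np.sin(a+d)])-p[:2]),2))
E
```

```text
[ 0.63245964 -0.19413081  0.09302487] 0.012580801563479816 1.7691230401396751 [-3.05363566 -1.28771689  2.52233166]
0.0656158144867179 -1.1085903767019558
0.12 [0.68 0.39]
0.24 [1.31 0.86]
0.36 [1.88 1.41]
0.48 [2.38 2.01]
0.6 [2.81 2.68]
0.72 [3.15 3.39]
0.84 [3.4  4.13]
0.95 [3.55 4.84]
0.98 [3.58 5.03]
1.0 [3.6  5.16]
```

Call:
step_arm --pt "0.05 0 0 0 0 0 0" --pt "0.05 0 0 0 0 0 0" --pt "0.05 0 0 0 0 0 0" --pt "0.05 0.35 0.2 0 0 0 0.06" --pt "0.05 0.68 0.39 0 0 0 0.12"

```text
time: 39.8
tool_pos: [0.6393, -0.1903, 0.0929]
tool_rot: [3.142, 0.001, 2.121]
contact_force: [-4.3, -1.3, 5.9]
opening: 0.0113
grip_force: 15.0
```

Call:
step_arm --pt "0.05 0.32 0.23 0 0 0 0.06" --pt "0.05 0.63 0.47 0 0 0 0.12" --pt "0.05 0.92 0.74 0 0 0 0.18" --pt "0.05 1.2 1.02 0 0 0 0.24" --pt "0.05 1.46 1.31 0 0 0 0.3"

```text
time: 40.22
tool_pos: [0.6539, -0.1771, 0.0929]
tool_rot: [-3.141, 0.001, 2.421]
contact_force: [-3.8, -1.7, 6.1]
opening: 0.0112
grip_force: 15.0
```

Call:
step_arm --pt "0.05 0.24 0.31 0 0 0 0.06" --pt "0.05 0.47 0.62 0 0 0 0.12" --pt "0.05 0.67 0.98 0 0 0 0.18" --pt "0.05 0.86 1.33 0 0 0 0.24" --pt "0.05 1.01 1.69 0 0 0 0.3"

```text
time: 40.63
tool_pos: [0.6638, -0.1602, 0.0929]
tool_rot: [-3.141, 0.001, 2.721]
contact_force: [-4.1, -2.6, 7.1]
opening: 0.0114
grip_force: 15.0
```

Call:
step_arm --pt "0.05 0.12 0.36 0 0 0 0.06" --pt "0.05 0.25 0.74 0 0 0 0.12" --pt "0.05 0.35 1.1 0 0 0 0.18" --pt "0.05 0.4 1.45 0 0 0 0.23" --pt "0.05 0.4 1.45 0 0 0 0.23"

```text
time: 41.05
tool_pos: [0.6672, -0.1484, 0.0929]
tool_rot: [-3.136, 0.0, 2.951]
contact_force: [-5.7, -10.9, 5.5]
opening: 0.0113
grip_force: 15.0
```

Call:
step_arm --pt "0.4 0 0 0 0 0 0" --pt "0.4 0 0 0 0 0 0" --pt "0.4 0 0 3 0 0 0" --pt "0.4 0 0 7 0 0 0" --pt "0.4 0 0 10 0 0 0"

```text
time: 41.47
tool_pos: [0.6683, -0.1445, 0.1937]
tool_rot: [3.141, 0.001, 2.949]
contact_force: [0.9, -0.1, 0.9]
opening: 0.036
grip_force: 0.0
```

Call:
step_arm --pt "0.6 -18 4 1 0 0 -0.6" --pt "0.6 -18 4 1 0 0 -0.6" --pt "0.6 -18 4 1 0 0 -0.6" --pt "0.6 -18 4 1 0 0 -0.6" --pt "0.6 -18 4 1 0 0 -0.6"

```text
time: 41.88
tool_pos: [0.4836, -0.103, 0.2017]
tool_rot: [-3.141, -0.003, 2.343]
contact_force: [0.8, -0.8, 1.4]
opening: 0.0549
grip_force: 0.0
```

Call:
step_arm --pt "0.6 -9 1 0 0 0 -0.5" --pt "0.6 -9 1 0 0 0 -0.5" --pt "0.6 -9 1 0 0 0 -0.5" --pt "0.6 -9 1 0 0 0 -0.5" --pt "0.6 -9 1 0 0 0 -0.5"

```text
time: 42.3
tool_pos: [0.3977, -0.0946, 0.2022]
tool_rot: [3.14, 0.0, 1.844]
contact_force: [0.9, -0.7, -0.2]
opening: 0.0555
grip_force: 0.0
```

```bash
python3 look.py o;python3 - <<'E'
from h import *
a=cv2.imread("pics/raw_o.png")
cv2.imwrite("pics/v8.png",cv2.resize(a[115:215,275:400],None,fx=6,fy=6,interpolation=cv2.INTER_CUBIC))
E
```

```text
42.35 [ 0.39819507 -0.0948789   0.20213386] [3.14014213e+00 3.33218654e-04 1.85106685e+00] 0.05514076063699303
282 [339.7 133.4] [ 0.6744 -0.1512  2.9032] 0.622
293 [304.1 176.8] [ 0.5805 -0.0692  5.0404] 0.442
301 [359.2 186.6] [ 0.5559 -0.1895  0.8977] 0.526
347 [307.7 334.1] [ 0.2107 -0.0585  4.4262] 0.547
```

View pics/v8.png

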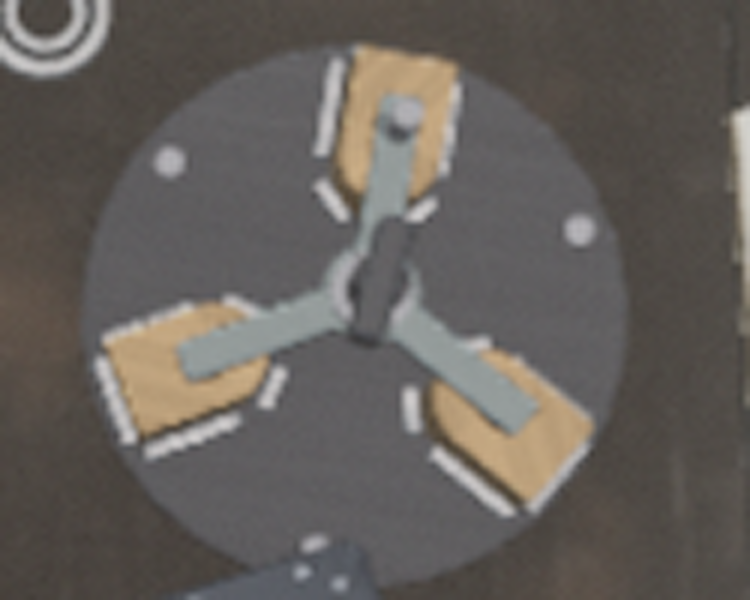

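Call:
step_arm --pt "0.4 12 -2 0 0 0 0.12" --pt "0.4 12 -2 0 0 0 0.24" --pt "0.4 12 -2 0 0 0 0.36" --pt "0.4 12 -2 0 0 0 0.48" --pt "0.4 12 -2 0 0 0 0.6" --grip_force 40

```text
time: 42.77
tool_pos: [0.5201, -0.1151, 0.2002]
tool_rot: [3.141, -0.001, 2.46]
contact_force: [-1.6, -0.2, 1.0]
opening: 0.0372
grip_force: 0.0
```

Call:
step_arm --pt "0.4 8.5 -2 0 0 0 0.12" --pt "0.4 8.5 -2 0 0 0 0.24" --pt "0.4 8.5 -2 0 0 0 0.36" --pt "0.4 8.5 -2 0 0 0 0.475" --pt "0.4 8.5 -2 0 0 0 0.475"

```text
time: 43.18
tool_pos: [0.6039, -0.1349, 0.2002]
tool_rot: [3.141, -0.002, 2.932]
contact_force: [0.8, 0.6, 0.1]
opening: 0.0367
grip_force: 0.0
```

Call:
step_arm --pt "0.4 0 0 0 0 0 0" --pt "0.4 0 0 -3 0 0 0" --pt "0.4 0 0 -6 0 0 0" --pt "0.4 0 0 -6 0 0 0"

```text
time: 43.52
tool_pos: [0.5997, -0.1338, 0.1364]
tool_rot: [3.14, -0.01, 2.922]
contact_force: [-1.0, 0.3, -0.5]
opening: 0.0372
grip_force: 0.0
```

Call:
step_arm --pt "0.4 0 0 -1 0 0 0" --pt "0.4 0 0 -3 0 0 0" --pt "0.4 0 0 -4 0 0 0" --pt "0.4 0 0 -4 0 0 0"

```text
time: 43.85
tool_pos: [0.6022, -0.1348, 0.1006]
tool_rot: [3.141, -0.003, 2.923]
contact_force: [0.2, 0.3, 0.3]
opening: 0.0365
grip_force: 0.0
```

Call:
step_arm --pt "0.05 0 0 0 0 0 0" --pt "0.05 0 0 0 0 0 0" --pt "0.05 0 0 0 0 0 0" --pt "0.05 0 0 0 0 0 0" --pt "0.05 0 0 0 0 0 0"

```text
time: 44.27
tool_pos: [0.6036, -0.1361, 0.1032]
tool_rot: [-3.14, 0.003, 2.924]
contact_force: [-1.4, -2.7, 6.5]
opening: 0.0206
grip_force: 40.0
```

Call:
step_arm --pt "0.05 0 0 0 0 0 0" --pt "0.05 0 0 0 0 0 0" --pt "0.05 0 0 0 0 0 0"

```text
time: 44.52
tool_pos: [0.6036, -0.1361, 0.1032]
tool_rot: [-3.14, 0.003, 2.923]
contact_force: [-1.4, -4.0, 5.3]
opening: 0.0206
grip_force: 40.0
```

Call:
step_arm --pt "0.4 0 0 0 0 0 0" --pt "0.4 0 0 0 0 0 0" --pt "0.4 0 0 0.6 0 0 0" --pt "0.4 0 0 0.6 0 0 0"

```text
time: 44.85
tool_pos: [0.6033, -0.1348, 0.1086]
tool_rot: [3.141, 0.001, 2.924]
contact_force: [0.4, -0.7, 0.6]
opening: 0.0358
grip_force: 0.0
```

Call:
step_arm --pt "0.05 0 0 0 0 0 0" --pt "0.05 0 0 0 0 0 0" --pt "0.05 0 0 0 0 0 0" --pt "0.05 0 0 0 0 0 0" --pt "0.05 0 0 0 0 0 0"

```text
time: 45.27
tool_pos: [0.6027, -0.1358, 0.1077]
tool_rot: [-3.141, -0.0, 2.924]
contact_force: [-0.5, -4.4, -0.1]
opening: 0.0203
grip_force: 40.0
```

```bash
python3 - <<'E'
from h import *
b=read_camera("side")[:,:,::-1]
J=(.6032,-.1374)
# bar angle from raw_o: dark pixels near the hub at z=.12
g=cv2.cvtColor(cv2.imread("pics/raw_o.png"),cv2.COLOR_BGR2GRAY).astype(np.float32)
X,Y=np.meshgrid(np.arange(-.035,.0351,.0005),np.arange(-.035,.0351,.0005),indexing="ij")
uv=proj(np.c_[(J[0]+X).ravel(),(J[1]+Y).ravel(),np.full(X.size,.12)]).astype(np.float32).reshape(*X.shape,2)
P=cv2.remap(g,uv[...,0],uv[...,1],cv2.INTER_CUBIC);m=(P<70)&(np.hypot(X,Y)<.03)
x,y=X[m],Y[m];c=np.cov(x,y);w,v=np.linalg.eigh(c);print(m.sum()*.25,"mm2",x.mean(),y.mean(),np.arctan2(v[1,1],v[0,1]),np.sqrt(w*12))
A=cv2.resize(P[::-1,::-1].clip(0,255).astype(np.uint8),(400,400));B=cv2.resize(b[190:250,290:350],(400,400),interpolation=cv2.INTER_CUBIC)
cv2.imwrite("pics/v9.png",np.hstack([cv2.cvtColor(A,cv2.COLOR_GRAY2BGR),B]))
E
```

```text
38.75 mm2 -0.017429032258064508 0.009232258064516165 -2.9915052407846736 [0.00679995 0.03067609]
```

View pics/v9.png

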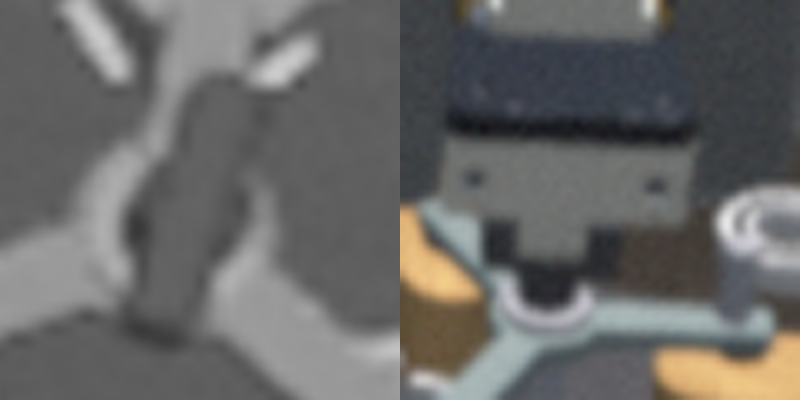

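Call:
step_arm --pt "0.05 0 -0.12 -0.1 0 0 -0.12" --pt "0.05 0 -0.12 -0.1 0 0 -0.24" --pt "0.05 0 -0.12 -0.1 0 0 -0.36" --pt "0.05 0 -0.12 -0.1 0 0 -0.48" --pt "0.05 0 -0.12 -0.1 0 0 -0.6"

```text
time: 45.73
tool_pos: [0.6029, -0.1355, 0.1067]
tool_rot: [3.141, -0.001, 2.318]
contact_force: [-0.2, -0.2, -1.4]
opening: 0.0198
grip_force: 40.0
```

```bash
python3 - <<'E'
from h import *
o=observe();print(o["tool_pos"],o["tool_rot"],o["opening"],o["contact_force"],o["torque"],o["qpos"])
E
```

```text
[ 0.60291982 -0.13552773  0.10671187] [ 3.14078185e+00 -1.00175069e-03  2.31812841e+00] 0.019790303247643398 [-0.18497602 -0.17568137 -1.35446454] [ 0.06636038 -0.00398833  0.12451591] [-3.45671687e-01  6.19437830e-01  1.41157388e+00  1.31739465e-03
  1.11109803e+00 -1.09358817e+00]
```

Call:
step_arm --pt "0.05 0 0 -0.1 0 0 -0.12" --pt "0.05 0 0 -0.1 0 0 -0.24" --pt "0.05 0 0 -0.1 0 0 -0.36" --pt "0.05 0 0 -0.1 0 0 -0.48" --pt "0.05 0 0 -0.1 0 0 -0.6"

```text
time: 46.15
tool_pos: [0.6033, -0.1354, 0.1057]
tool_rot: [3.141, -0.001, 1.718]
contact_force: [2.3, 1.5, -0.8]
opening: 0.0201
grip_force: 40.0
```

```bash
python3 - <<'E'
from h import *
o=observe();print(o["tool_pos"],o["tool_rot"],o["opening"],o["contact_force"],o["torque"],o["qpos"])
E
```

```text
[ 0.60331376 -0.13537331  0.10572904] [ 3.14058546e+00 -1.20510582e-03  1.71818056e+00] 0.020113231669088117 [ 2.25113127  1.4568755  -0.81248631] [ 0.08505984 -0.24099082  0.16746936] [-0.34540268  0.62062945  1.41236337  0.00171879  1.10828319 -0.49355299]
```

Call:
step_arm --pt "0.05 0 0 -0.1 0 0 -0.12" --pt "0.05 0 0 -0.1 0 0 -0.24" --pt "0.05 0 0 -0.1 0 0 -0.36" --pt "0.05 0 0 -0.1 0 0 -0.48" --pt "0.05 0 0 -0.1 0 0 -0.6"

```text
time: 46.57
tool_pos: [0.6038, -0.1355, 0.1048]
tool_rot: [3.14, -0.002, 1.118]
contact_force: [2.5, 0.3, -2.1]
opening: 0.02
grip_force: 40.0
```

Call:
step_arm --pt "0.05 0 0 -0.1 0 0 -0.12" --pt "0.05 0 0 -0.1 0 0 -0.24" --pt "0.05 0 0 -0.1 0 0 -0.36" --pt "0.05 0 0 -0.1 0 0 -0.48" --pt "0.05 0 0 -0.1 0 0 -0.6"

```text
time: 46.98
tool_pos: [0.6041, -0.1358, 0.1039]
tool_rot: [3.141, -0.003, 0.518]
contact_force: [4.0, -0.9, -2.0]
opening: 0.0199
grip_force: 40.0
```

Call:
step_arm --pt "0.05 0 0 -0.1 0 0 -0.12" --pt "0.05 0 0 -0.1 0 0 -0.24" --pt "0.05 0 0 -0.1 0 0 -0.36" --pt "0.05 0 0 -0.1 0 0 -0.48" --pt "0.05 0 0 -0.1 0 0 -0.6"

```text
time: 47.4
tool_pos: [0.6042, -0.1362, 0.1029]
tool_rot: [3.142, -0.003, -0.082]
contact_force: [3.8, -2.3, -3.1]
opening: 0.0201
grip_force: 40.0
```

```bash
python3 - <<'E'
from h import *
o=observe();print(o["tool_pos"],o["tool_rot"],o["opening"],o["contact_force"],o["torque"],o["qpos"][[0,5]])
b=read_camera("side")[:,:,::-1];cv2.imwrite("pics/v10.png",cv2.resize(b[180:270,270:370],(667,600),interpolation=cv2.INTER_CUBIC))
E
```

```text
[ 0.60417096 -0.13622405  0.10290906] [ 3.14150675e+00 -2.81439290e-03 -8.18535722e-02] 0.02008491867566889 [ 3.76447562 -2.34936357 -3.13690558] [-0.41979695 -0.5075706   0.1577224 ] [-0.34577391  1.3065458 ]
```

View pics/v10.png

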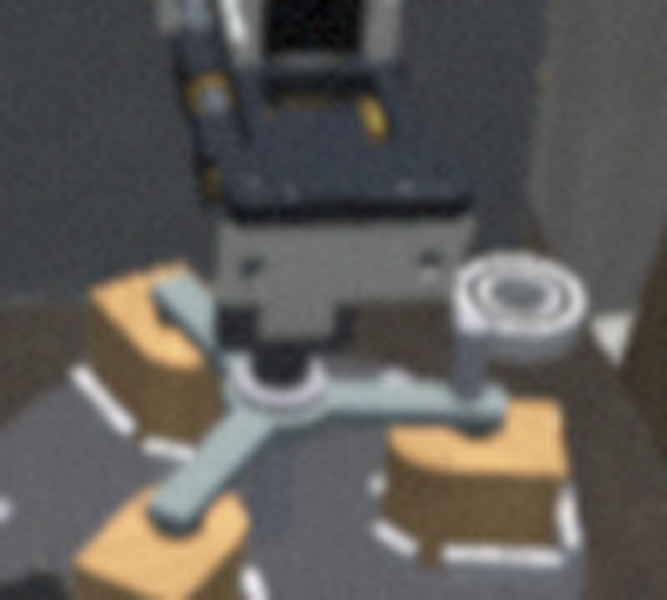

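Call:
step_arm --pt "0.05 0 0 -0.1 0 0 -0.12" --pt "0.05 0 0 -0.1 0 0 -0.24" --pt "0.05 0 0 -0.1 0 0 -0.36" --pt "0.05 0 0 -0.1 0 0 -0.48" --pt "0.05 0 0 -0.1 0 0 -0.6"

```text
time: 47.87
tool_pos: [0.604, -0.1366, 0.102]
tool_rot: [-3.141, -0.002, -0.679]
contact_force: [3.5, -2.4, -3.3]
opening: 0.02
grip_force: 40.0
```

Call:
step_arm --pt "0.05 0 0 -0.1 0 0 -0.12" --pt "0.05 0 0 -0.1 0 0 -0.24" --pt "0.05 0 0 -0.1 0 0 -0.36" --pt "0.05 0 0 -0.1 0 0 -0.48" --pt "0.05 0 0 -0.1 0 0 -0.6"

```text
time: 48.28
tool_pos: [0.6036, -0.1368, 0.101]
tool_rot: [-3.14, -0.001, -1.279]
contact_force: [2.4, -4.6, -2.0]
opening: 0.0198
grip_force: 40.0
```

Call:
step_arm --pt "0.05 0 0 -0.05 0 0 -0.1" --pt "0.05 0 0 -0.05 0 0 -0.2" --pt "0.05 0 0 -0.05 0 0 -0.3" --pt "0.05 0 0 -0.05 0 0 -0.4" --pt "0.05 0 0 -0.05 0 0 -0.4"

```text
time: 48.7
tool_pos: [0.6033, -0.1369, 0.1004]
tool_rot: [-3.141, -0.001, -1.677]
contact_force: [0.9, -4.9, -1.1]
opening: 0.0197
grip_force: 40.0
```

```bash
python3 - <<'E'
from h import *
o=observe();print(o["tool_pos"],o["tool_rot"],o["opening"],o["contact_force"],o["torque"],o["qpos"][[0,5]])
E
```

```text
[ 0.60334609 -0.13687293  0.10044792] [-3.14057929e+00 -9.38603893e-04 -1.67652753e+00] 0.01970957348637705 [ 0.87401475 -4.87332455 -1.10350595] [-0.68844943 -0.03159874  0.46089994] [-0.34653909  2.90112783]
```

Call:
step_arm --pt "0.4 0 0 0 0 0 0" --pt "0.4 0 0 0 0 0 0" --pt "0.4 0 0.1 3 0 0 0" --pt "0.4 0 0.1 5 0 0 0.12" --pt "0.4 0 0.1 5 0 0 0.24"

```text
time: 49.12
tool_pos: [0.6048, -0.1352, 0.1547]
tool_rot: [-3.136, -0.002, -1.428]
contact_force: [0.2, -0.1, 0.7]
opening: 0.0369
grip_force: 0.0
```

Call:
step_arm --pt "0.4 0 0 0 0 0 0.12" --pt "0.4 0 0 0 0 0 0.24" --pt "0.4 0 0 0 0 0 0.36" --pt "0.4 0 0 0 0 0 0.48" --pt "0.4 0 0 0 0 0 0.6"

```text
time: 49.53
tool_pos: [0.6026, -0.1346, 0.15]
tool_rot: [-3.142, 0.002, -0.827]
contact_force: [-0.4, -0.3, 0.9]
opening: 0.0365
grip_force: 0.0
```

Call:
step_arm --pt "0.4 0 0 0 0 0 0.12" --pt "0.4 0 0 0 0 0 0.24" --pt "0.4 0 0 0 0 0 0.36" --pt "0.4 0 0 0 0 0 0.48" --pt "0.4 0 0 0 0 0 0.6"

```text
time: 49.95
tool_pos: [0.6026, -0.1345, 0.15]
tool_rot: [-3.141, 0.001, -0.227]
contact_force: [0.4, 0.1, 0.6]
opening: 0.0368
grip_force: 0.0
```

Call:
step_arm --pt "0.4 0 0 0 0 0 0.12" --pt "0.4 0 0 0 0 0 0.24" --pt "0.4 0 0 0 0 0 0.36" --pt "0.4 0 0 0 0 0 0.48" --pt "0.4 0 0 0 0 0 0.6"

```text
time: 50.37
tool_pos: [0.6026, -0.1345, 0.15]
tool_rot: [-3.14, 0.001, 0.373]
contact_force: [1.1, -0.4, 0.5]
opening: 0.0364
grip_force: 0.0
```

Call:
step_arm --pt "0.4 0 0 0 0 0 0.12" --pt "0.4 0 0 0 0 0 0.24" --pt "0.4 0 0 0 0 0 0.36" --pt "0.4 0 0 0 0 0 0.48" --pt "0.4 0 0 0 0 0 0.6"

```text
time: 50.78
tool_pos: [0.6026, -0.1345, 0.15]
tool_rot: [-3.14, -0.001, 0.973]
contact_force: [-0.5, -0.4, -0.0]
opening: 0.0367
grip_force: 0.0
```

Call:
step_arm --pt "0.4 0 0 0 0 0 0.12" --pt "0.4 0 0 0 0 0 0.24" --pt "0.4 0 0 0 0 0 0.36" --pt "0.4 0 0 0 0 0 0.48" --pt "0.4 0 0 0 0 0 0.48"

```text
time: 51.2
tool_pos: [0.6026, -0.1346, 0.15]
tool_rot: [-3.14, -0.001, 1.451]
contact_force: [0.4, 0.5, -0.1]
opening: 0.0367
grip_force: 0.0
```

Call:
step_arm --pt "0.4 0 -0.15 -1 0 0 0" --pt "0.4 0 -0.15 -3 0 0 0" --pt "0.4 0 -0.15 -4.8 0 0 0" --pt "0.4 0 -0.15 -4.8 0 0 0"

```text
time: 51.53
tool_pos: [0.6004, -0.1358, 0.0978]
tool_rot: [-3.134, -0.002, 1.441]
contact_force: [-0.3, -0.4, -1.3]
opening: 0.0371
grip_force: 0.0
```

Call:
step_arm --pt "0.05 0 0 0 0 0 0" --pt "0.05 0 0 0 0 0 0" --pt "0.05 0 0 0 0 0 0" --pt "0.05 0 0 0 0 0 0" --pt "0.05 0 0 0 0 0 0" --grip_force 50

```text
time: 51.95
tool_pos: [0.6034, -0.137, 0.1034]
tool_rot: [3.14, 0.0, 1.443]
contact_force: [-0.7, -0.6, 2.1]
opening: 0.0184
grip_force: 50.0
```

Call:
step_arm --pt "0.05 0 0 0 0 0 -0.07" --pt "0.05 0 0 0 0 0 -0.14" --pt "0.05 0 0 0 0 0 -0.21" --pt "0.05 0 0 0 0 0 -0.28" --pt "0.05 0 0 0 0 0 -0.28"

```text
time: 52.37
tool_pos: [0.6032, -0.137, 0.1034]
tool_rot: [3.14, 0.0, 1.162]
contact_force: [-2.0, 0.1, 5.7]
opening: 0.0188
grip_force: 49.7
```

```bash
python3 - <<'E'
from h import *
o=observe();print(o["tool_pos"],o["tool_rot"],o["opening"],o["contact_force"],o["torque"],o["qpos"][[0,5]])
E
```

```text
[ 0.60323015 -0.13696955  0.10339702] [3.14010490e+00 1.24714030e-04 1.16171738e+00] 0.01881427999981168 [-1.9537603   0.05729695  5.68284378] [-0.02833136  0.41148352  0.24457698] [-0.34698604  0.06220242]
```

Call:
step_arm --pt "0.05 0 0 0 0 0 -0.07" --pt "0.05 0 0 0 0 0 -0.14" --pt "0.05 0 0 0 0 0 -0.2" --pt "0.05 0 0 0 0 0 -0.2"

```text
time: 52.7
tool_pos: [0.6033, -0.1369, 0.1034]
tool_rot: [3.14, 0.001, 0.967]
contact_force: [-0.8, -0.1, 4.9]
opening: 0.0202
grip_force: 72.1
```

```bash
cat > t.py <<'E'
from h import *
o=observe();print(o["tool_pos"],o["tool_rot"][2],o["opening"],o["contact_force"],o["torque"],o["joint_efforts"][5])
E
python3 t.py
```

```text
[ 0.60327986 -0.13685011  0.10344389] 0.9671033984263895 0.020159782758942684 [-0.7833981  -0.11753614  4.87028444] [0.02809672 0.51111927 1.9595198 ] 2.766134664416313
```

Call:
step_arm --pt "0.05 0 0 0 0 0 -0.07" --pt "0.05 0 0 0 0 0 -0.14" --pt "0.05 0 0 0 0 0 -0.2" --pt "0.05 0 0 0 0 0 -0.2"

```text
time: 53.03
tool_pos: [0.6035, -0.1361, 0.1034]
tool_rot: [3.139, 0.001, 0.773]
contact_force: [-0.9, 2.5, 5.7]
opening: 0.0228
grip_force: 124.7
```

```bash
python3 t.py
```

```text
[ 0.60348971 -0.13606365  0.10344012] 0.7734214575332379 0.0227570109365945 [-0.86367046  2.49387487  5.67756125] [0.48346738 0.30603723 4.5884282 ] 5.429099947214127
```

The nut is hard against its stop, so I back off, open and retreat.

Call:
step_arm --pt "0.05 0 0 0 0 0 0.12" --pt "0.05 0 0 0 0 0 0.2" --pt "0.4 0 0 0 0 0 0.2" --pt "0.4 0 0 0 0 0 0.2" --pt "0.4 0 0 3 0 0 0.2" --grip_force 20

```text
time: 53.45
tool_pos: [0.5997, -0.1358, 0.1269]
tool_rot: [-3.131, 0.003, 0.961]
contact_force: [-0.6, 0.3, -1.6]
opening: 0.0353
grip_force: 0.0
```

Call:
step_arm --pt "0.4 0 0 3 0 0 0" --pt "0.4 0 0 7 0 0 0" --pt "0.4 -10 3 8 0 0 0" --pt "0.4 -10 3 8 0 0 0" --pt "0.4 -10 3 8 0 0 0"

```text
time: 53.87
tool_pos: [0.5, -0.1058, 0.2129]
tool_rot: [-3.141, 0.0, 0.962]
contact_force: [0.6, 0.1, -0.1]
opening: 0.0364
grip_force: 0.0
```

Call:
step_arm --pt "0.4 -14 5 0 0 0 0" --pt "0.4 -14 5 0 0 0 0" --pt "0.4 -14 5 0 0 0 0" --pt "0.4 -14 5 0 0 0 0" --pt "0.4 -14 5 0 0 0 0"

```text
time: 54.28
tool_pos: [0.3587, -0.0551, 0.2121]
tool_rot: [-3.139, 0.001, 0.962]
contact_force: [-0.1, 0.6, -0.5]
opening: 0.0366
grip_force: 0.0
```

```bash
python3 t.py; python3 - <<'E'
from h import *
a=read_camera("top")[:,:,::-1];b=read_camera("side")[:,:,::-1]
A=cv2.resize(a[115:215,280:380],(400,400),interpolation=cv2.INTER_CUBIC);B=cv2.resize(b[190:290,265:365],(400,400),interpolation=cv2.INTER_CUBIC)
cv2.imwrite("pics/v11.png",np.hstack([A,B]))
E
```

```text
[ 0.35868968 -0.05508169  0.21211727] 0.9621454916198402 0.036576662535137944 [-0.1213817   0.60521869 -0.45634547] [-0.10618037  0.08955713 -0.04663692] -0.04737974493764341
```

View pics/v11.png

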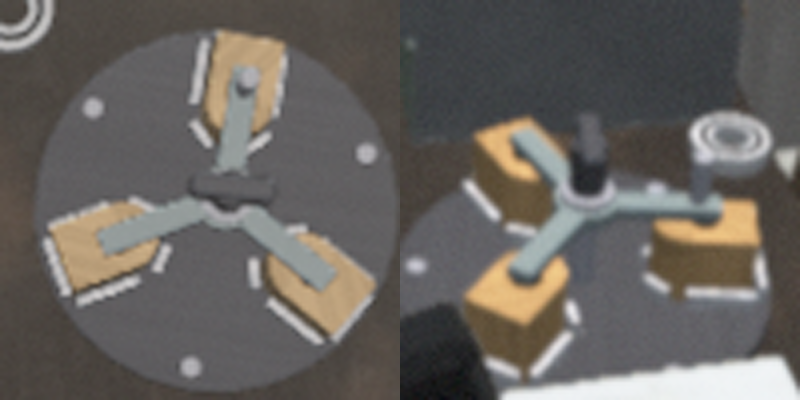

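The picture shows the bar turned about 4.6 rad from the jig's x axis, which matches the stop at 4.65. The feet rest on all three blanks, the clamp is over the nests and the robot is clear.

```bash
python3 -c "
from cell import *
print(hand_in())"
```

```text
the job is handed in; nothing more can be done
None
```

I handed the job in at about 54 s and got no verdict back: the offcut is in the tray, all three blanks are seated rounded end in, the clamp is swung to its stop, the wing nut is tight, and I never handled the collar or bearing.

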